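Load a soaking pot mouth down in the washer basket and close the hold-down

ROBOT

A 6-joint arm with a two-finger parallel gripper is mounted at the origin on a cart in front of the work surface, level with it; the furniture and walls round the work are solid. World frame = base frame: x ahead of the robot, y to its left, z up, the work surface at z = 0. Lengths are in m, angles in rad, forces in N, time in s.
With the tool pointing down it reaches from about 0.375 to 0.975 m from the base axis. Payload 3.8 kg.
Tool frame: the origin (TCP) lies at the very end of the fingers, on their centre line; the grasp point (between the pads) lies 19 mm behind it; z points along the fingers, y is the line along which they close (so a half turn about z gives the same grasp; the last joint's range is limited). The gripper opens to 88 mm and grips with 3 to 60 N. Pads are 18 mm wide; open, the fingers measure 123 mm over their backs; the gripper's body (75 mm by 187 mm) begins 45 mm behind the grasp point.
Start: joints at [1.088, 0.264, 1.604, -0, 1.274, -0.037], TCP at [0.291, 0.609, 0.239] pointing down, gripper open.
Joint ranges: [-2.63, 2.63], [-0.94, 2.18], [0.31, 2.57], [-1.31, 4.45], [0, 2.66], [-2.55, 2.55]. Speed limits (rad/s): [2.57, 2.57, 3.14, 3.14, 3.14, 3.14].

INTERFACE

Orientations are given as a unit quaternion [w, x, y, z].
In Python, from bench import manip gives the robot as it stands.
- The arm moves only by the shell command python3 shift.py 'ROWS' [FORCE]. ROWS is rows parted by semicolons, their numbers by spaces, 1 to 10 of them, each of 5 numbers: dx, dy, dz in m, then a turn about the tool's z in rad, then the opening from 0.0 (shut) to 1.0 (fully open); each row shifts and turns the commanded pose from where the row before left it, along the tool's axes as they then stand; what a row does not reach is not made up. A row lasts 1/12 s, in which the tool goes at most 0.0417 m and 0.125 rad, less where a joint would pass 70% of its speed; a pose out of reach is approached as far as the arm can. The fingers move at their own pace and stop on an object; FORCE is the grip in N (left out, the last holds). Time passes only in rows, so rows that do not move let the fingers close. It prints the time, the measured TCP pose, the force, the opening and the grip force at its end.
- manip.observe(): the state, without advancing time (a new reading comes with each control period).
- manip.snapshot(name): name is "scene" or "side" or "wrist"; returns the picture (384x512x3 uint8, red, green, blue); there is no depth.
- manip.camera_info(name): a dict with "fx", "fy", "cx", "cy" (pixels), "rvec" (rotation vector, rad) and "tvec" (3), from world to camera coordinates, as OpenCV has them; the wrist camera has in their place "mount" (4x4, takes a point from camera to tool coordinates, whose origin is the TCP and whose axes are the flange's). Camera axes: x right, y down, z forward; pixel columns grow to the right and rows downward; lengths in m; the calibration is good to about 2 mm. A picture is of the moment at which its call begins: read the wrist's pose just before it. camera_info takes no time and is no camera call.
- manip.hand_in(): hands the job in; it is judged then, once.
The state is a dict: "time": time; "joint_positions": joint angles; "dq": joint speeds; "joint_torque": joint torques, N m; "tcp_pos": TCP position; "eef_rot": TCP orientation; "force": force on the tool from outside, world axes, zero at the start; "ft_torque": the same for the moment, N m; "width": opening from 0.0 (shut) to 1.0 (fully open); "gripper_force": force on a finger pad.
Only numpy, scipy, OpenCV 4.12 (cv2) and the standard library are available. Lean on these libraries where they do the work, as an engineer would, in place of code of your own. Each camera call takes 0.05 s, during which the arm holds its last target. There are 200 camera calls.

TASK

Finish loading the washer basket: turn the soaking pot that stands mouth up on the worktop upside down and set it mouth down, flat on the basket floor, inside the wire guide of the empty bay, so that it can drain. Then swing the hinged hold-down frame all the way down over both pots. Do not drop the pot, do not disturb the pot already in the basket, and leave the other things on the worktop where they are.

Things in the scene. Friction and masses are not known exactly. Their poses are not given: they have to be found in the camera images.
- pot: Pot to load: white plastic, square, straight-sided, 54 x 54 mm outside (corners rounded 9 mm), 68 mm tall, wall 3.5 mm, bottom 5 mm, about 0.08 kg; open at one end, starts mouth up. Origin: centre of the outside of its closed bottom; z points from bottom to mouth (straight down when upside down); x, y square to its flat sides. Laid on its side it is steady and does not roll.
- pot_centre (a point): Middle of the pot to load, on its axis, 34 mm from either end; axes as pot.
- pot_mouth (a point): Centre of the pot's mouth, in the plane of the rim; axes as pot.
- wash_basket: Stainless wire washer basket, 124 mm (x) by 212 mm (y), fixed. Origin: centre of its underside, at worktop height; x points to the long side where the hold-down is hinged (roughly to the robot's left); z up. Wire floor top at 12 mm; outer wall 36 mm high. Two bays along y, at y = +47.5 mm (empty) and -47.5 mm (taken). Two posts, 92 mm high, at the corners of the hinge side.
- bay_free (a point): Centre of the empty bay, on the basket floor; axes as the basket. A square wire guide, 62 mm clear inside, sides along the basket's axes, its top 13 mm above this point, frames the bay.
- bay_taken (a point): Centre of the bay that is already filled, on the basket floor; axes as the basket.
- pot_done: An identical loose pot, already mouth down in the other bay. Origin: centre of its closed bottom, now on top; z points to its mouth (down).
- pot_done_mouth (a point): Centre of the mouth of the pot already in the basket, in the plane of its rim.
- hold_down_frame (a joint): Hinge of the hold-down, a flat wire frame (120 x 193 mm, 5 mm bars, 0.15 kg) on one long side of the basket: 0 = fully closed (level, 84 mm above the worktop, 4 mm above pots that stand on the basket floor), grows as it swings up and back, pi/2 = upright, stop at 2.1. The hinge is stiff (0.12 N m): the frame stays where it is left; about 2 N at its free edge moves it.
- hold_down_hinge (a point): Middle of the hinge line, 58 mm along +x from the basket's centre, 86.5 mm above the worktop; the hinge line runs along the basket's y.
- grip_sleeve (a point): Middle of the grey grip sleeve (12 mm thick, 50 mm long, along the basket's y) on the hold-down's free edge, 120 mm from the hinge line. No other frame wire lies within 30 mm either side of it. At joint value q it lies from the hinge at x = -120 mm cos(q), z = +120 mm sin(q) in the basket's axes.
- kidney_dish: Steel kidney dish, 95 x 216 x 34 mm, a bystander. Origin: centre of its underside.
- gauze_box: Gauze carton, 64 x 106 x 45 mm, a bystander. Origin: centre of its underside.
- strip_pot: Small dark test-strip pot with a grey cap, 32 x 28 x 49 mm, a bystander. Origin: centre of its underside.
- forceps: Steel forceps, 14 x 127 x 8 mm, a bystander. Origin: centre of the underside.

How it is judged:
On the way:
1. with the hold-down still open, the pot stands mouth down on the floor of the empty bay, let go (value of joint hold_down_frame above 1 rad and angle between pot's own z axis and vertical above 3.05 rad and horizontal distance between pot_mouth and bay_free below 0.008 m and z of pot_mouth in the frame of bay_free below 0.003 m and contact force between the fingers and pot below 0.1 N), for 0.2 s.
At the end, for the whole second after the job is handed in: Both pots stand mouth down (within 5 degrees), rims flat on the basket floor (within 3 mm) and within 8 mm of the centres of their bays, at rest; the hold-down is closed to within 0.04 rad (value of joint hold_down_frame below 0.04 rad and angle between each of pot, pot_done's own z axis and vertical above 3.05 rad and horizontal distance between pot_mouth and bay_free below 0.008 m and z of pot_mouth in the frame of bay_free below 0.003 m and horizontal distance between pot_done_mouth and bay_taken below 0.008 m and z of pot_done_mouth in the frame of bay_taken below 0.003 m and linear speed of pot below 0.02 m/s); the robot touches nothing.
It fails at once if the pot was dropped (it fell free faster than 0.9 m/s, a fall of about 4 cm) (linear speed of pot above 0.9 m/s and contact force between the fingers and pot below 0.05 N).
It fails at once if the pot already in the basket was moved by more than 20 mm (distance of pot_done from where it was at the start of the episode above 0.02 m).
It fails at once if a bystander was moved by more than 30 mm (distance of any of kidney_dish, gauze_box, strip_pot, forceps from where it was at the start of the episode above 0.03 m).
It also fails if it takes over 59 s, if anything falls off the work surface, if the arm or the gripper's body presses on something with over 40 N, if the wrist force passes 120 N, or if a joint passes its speed limit or range.

## Working session

There is one attempt and no reset: what is moved stays moved. The work goes in short steps, Python scripts to look and compute and a shell command to move; the robot and the scene stay as the last step left them, time stands still between calls to the robot, and variables do not carry over. Pictures are saved under pics/ and viewed, at most 10 in all, crops included, and the job is handed in when it is done.

```bash
ls; mkdir -p pics; python3 - <<'E'
from bench import manip
import cv2,json
for n in("scene","side"):
    im=manip.snapshot(n); cv2.imwrite(f"pics/{n}0.png",cv2.cvtColor(cv2.resize(im,(800,600),interpolation=cv2.INTER_CUBIC),cv2.COLOR_RGB2BGR))
    print(n,manip.camera_info(n))
print(manip.camera_info("wrist")); print(manip.observe())
E
```

```text
bench.py
pics
shift.py
scene {'fx': 382.0701990120241, 'fy': 382.0701990120241, 'cx': 258.51857064363804, 'cy': 193.8090262402719, 'rvec': array([ 1.1207146 , -2.08209904,  1.20785707]), 'tvec': array([0.24073883, 0.34985572, 0.77617586])}
side {'fx': 477.2809394102623, 'fy': 477.2809394102623, 'cx': 257.08066392023346, 'cy': 190.06075143328977, 'rvec': array([ 2.21548723, -0.51633962,  0.27566206]), 'tvec': array([-0.56303084,  0.1609498 ,  1.24762421])}
{'fx': 312.64312874823537, 'fy': 312.64312874823537, 'cx': 259.16616799510945, 'cy': 193.40685323212773, 'mount': array([[-8.08952190e-04, -9.56382285e-01, -2.92116879e-01,
         7.64011493e-02],
       [ 9.99999661e-01, -8.19224278e-04, -8.71580208e-05,
         1.85664263e-04],
       [-1.55952852e-04, -2.92116851e-01,  9.56382623e-01,
        -1.44388664e-01],
       [ 0.00000000e+00,  0.00000000e+00,  0.00000000e+00,
         1.00000000e+00]])}
{'time': 0.1, 'joint_positions': array([ 1.08807910e+00,  2.64658402e-01,  1.60522744e+00, -7.99679496e-06,
        1.27368608e+00, -3.69063280e-02]), 'dq': array([ 0.0002671 ,  0.00106536, -0.00390108,  0.00128173,  0.00077707,
        0.00026199]), 'joint_torque': array([ 1.47326453e-03, -5.03617501e+01, -3.58071864e+01,  7.29900179e-02,
        2.33123743e-02, -6.95878452e-05]), 'tcp_pos': array([0.29076647, 0.60846081, 0.23753098]), 'eef_rot': array([-2.50542049e-04,  2.21062865e-01,  9.75259058e-01, -9.57402838e-04]), 'force': array([ 0.66192204, -0.31674225, -0.349027  ]), 'ft_torque': array([-0.01720328,  0.03013387, -0.03178258]), 'gripper_force': 0.0, 'width': 1.0015760076213618}
```

View pics/scene0.png

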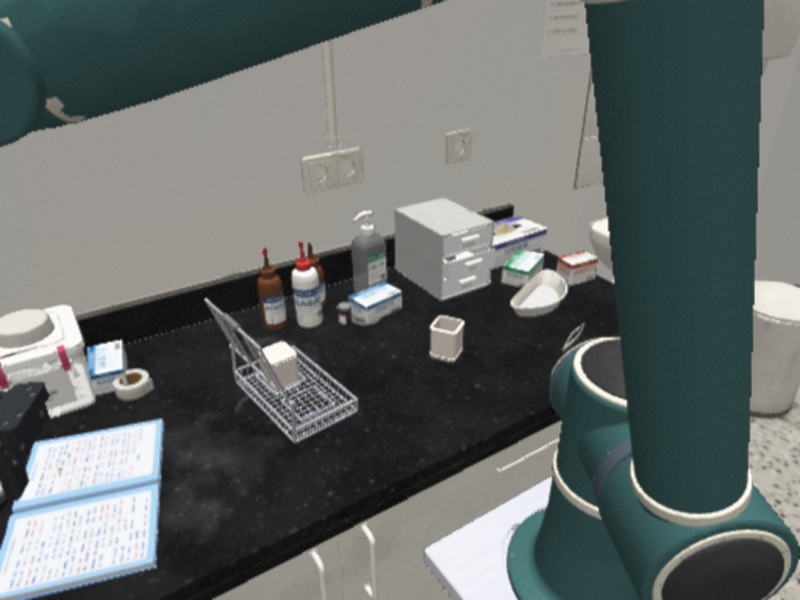

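View pics/side0.png

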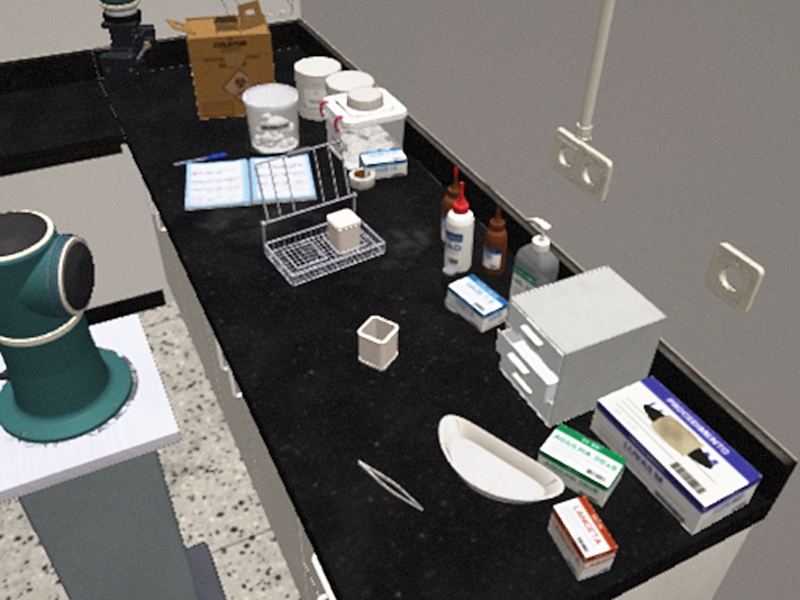

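The side view shows the pot mouth up near (378,342), and the basket near (325,245) with its frame open. The free bay is the one nearer the robot. The scene view agrees: pot (446,338), basket (295,390). Next I enlarge both.

```bash
cat > h.py <<'E'
from bench import manip
import cv2,numpy as np
from scipy.spatial.transform import Rotation as R
def cam(n,o=None):
    c=manip.camera_info(n); K=np.array([[c['fx'],0,c['cx']],[0,c['fy'],c['cy']],[0,0,1]])
    if n!='wrist': return K,cv2.Rodrigues(c['rvec'])[0],np.array(c['tvec'])
    q=np.array(o['eef_rot']);T=np.eye(4);T[:3,:3]=R.from_quat(q[[1,2,3,0]]).as_matrix();T[:3,3]=o['tcp_pos']
    W=np.linalg.inv(T@c['mount']); return K,W[:3,:3],W[:3,3]
def proj(C,P):
    P=np.atleast_2d(P)@C[1].T+C[2]; p=P@C[0].T; return p[:,:2]/p[:,2:]
def onz(C,uv,z):
    d=C[1].T@np.linalg.inv(C[0])@np.array([uv[0],uv[1],1.]); o=-C[1].T@C[2]; return o+d*(z-o[2])/d[2]
def tri(Ca,a,Cb,b):
    X=cv2.triangulatePoints(Ca[0]@np.c_[Ca[1],Ca[2]],Cb[0]@np.c_[Cb[1],Cb[2]],np.array(a,float),np.array(b,float))[:,0]; return X[:3]/X[3]
def crop(im,x,y,w,h,s): return cv2.cvtColor(cv2.resize(im[y:y+h,x:x+w],None,fx=s,fy=s,interpolation=cv2.INTER_CUBIC),cv2.COLOR_RGB2BGR)
E
python3 - <<'E'
from h import *
s=cam('scene');d=cam('side');k=1/1.5625
print('mouth',tri(s,np.array([447,324])*k,d,np.array([379,328])*k))
for n,C,l in(('scene',s,[(297,437),(356,405),(461,361),(433,353)]),('side',d,[(295,282),(384,248),(266,262),(376,369)])):
    for p in l: print(n,p,onz(C,np.array(p)*k,0).round(3))
print('sleeve',[onz(s,np.array([228,345])*k,.19)])
a=manip.snapshot('side')
cv2.imwrite('pics/c1.png',np.hstack([crop(a,160,85,90,100,5),crop(a,222,195,40,60,8)[:500,:320]]))
E
```

```text
mouth [ 0.51006    -0.14749226  0.06835514]
scene (297, 437) [0.445 0.21  0.   ]
scene (356, 405) [0.463 0.087 0.   ]
scene (461, 361) [ 0.467 -0.154  0.   ]
scene (433, 353) [ 0.52  -0.124  0.   ]
side (295, 282) [0.452 0.119 0.   ]
side (384, 248) [0.664 0.148 0.   ]
side (266, 262) [0.422 0.206 0.   ]
side (376, 369) [ 0.493 -0.173  0.   ]
sleeve [array([0.48547553, 0.28569583, 0.19      ])]Traceback (most recent call last):
  File "<stdin>", line 8, in <module>
    return _nx.concatenate(arrs, 1, dtype=dtype, casting=casting)
           ~~~~~~~~~~~~~~~^^^^^^^^^^^^^^^^^^^^^^^^^^^^^^^^^^^^^^^
ValueError: all the input array dimensions except for the concatenation axis must match exactly, but along dimension 0, the array at index 0 has size 500 and the array at index 1 has size 480
```

```bash
python3 shift.py '0 0 -.03 0 1; 0 0 -.03 0 1; -.0314 -.0236 0 0 1; -.0314 -.0236 0 0 1; -.0314 -.0236 0 0 1; -.0314 -.0236 0 0 1; -.0314 -.0236 0 0 1; -.0314 -.0236 0 0 1; -.0314 -.0236 0 0 1; -.0314 -.0236 0 0 1' && python3 shift.py '-.0314 -.0236 0 0 1; -.0314 -.0236 0 0 1; -.0314 -.0236 0 0 1; -.0314 -.0236 0 0 1; -.0314 -.0236 0 0 1; -.0314 -.0236 0 0 1; 0 0 0 .12 1; 0 0 0 .12 1; 0 0 0 .12 1; 0 0 0 .12 1' && python3 shift.py '0 0 0 .12 1; 0 0 0 .12 1; 0 0 0 .12 1; 0 0 0 .12 1; 0 0 0 .02 1; 0 0 0 0 1' && python3 - <<'E'
from h import *
o=manip.observe(); w=manip.snapshot('wrist'); print(o['joint_positions'],o['tcp_pos'],o['eef_rot'])
import pickle; pickle.dump(o,open('o1.pkl','wb')); np.save('w1.npy',w)
cv2.imwrite('pics/w1.png',crop(w,0,0,512,384,1.5625))
E
```

```text
time: 0.98
tcp_pos: [0.4366, 0.3285, 0.2985]
eef_rot: [-0.0, 0.221, 0.975, -0.0]
force: [1.1, 0.7, -0.1]
width: 1.004
gripper_force: 0.0
time: 1.82
tcp_pos: [0.5452, 0.1207, 0.2982]
eef_rot: [-0.0, 0.45, 0.893, -0.0]
force: [0.5, 0.2, 0.3]
width: 1.002
gripper_force: 0.0
time: 2.32
tcp_pos: [0.545, 0.1213, 0.2984]
eef_rot: [-0.0, 0.653, 0.757, -0.0]
force: [0.2, 0.1, 0.1]
width: 1.004
gripper_force: 0.0
[1.74439724e-01 1.13355815e-02 1.77977079e+00 1.38724473e-05
 1.35105724e+00 2.74311407e-02] [0.54503042 0.12133958 0.29839408] [-1.85741954e-04  6.53269961e-01  7.57125007e-01 -2.16899536e-04]
```

View pics/w1.png

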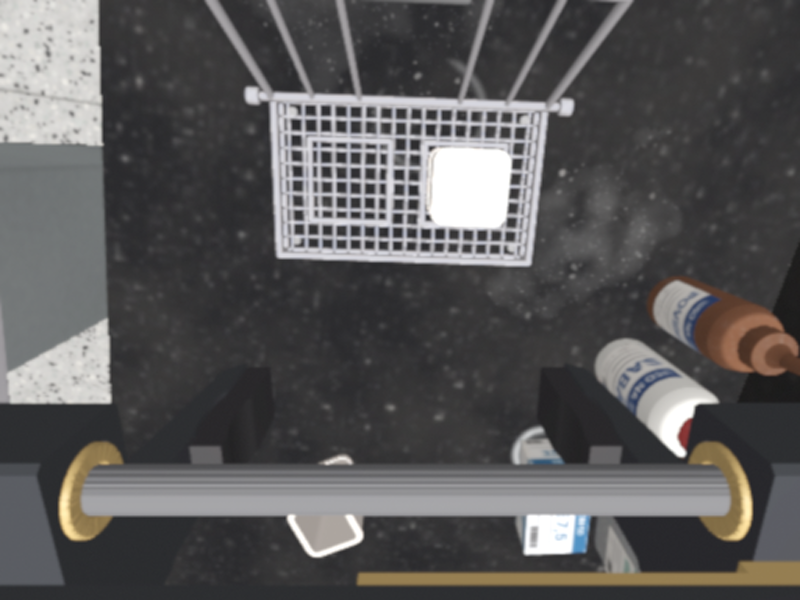

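The wrist view shows the basket, with guide corners at (308,138), (393,138), (309,224), (393,226), near wall rim corners at (277,258) and (531,265), and the pot at the bottom edge (~325,520). I fit the basket pose to these.

```bash
python3 - <<'E'
from h import *
import pickle
from scipy.optimize import least_squares as ls
o=pickle.load(open('o1.pkl','rb'));C=cam('wrist',o);k=1/1.5625
# basket-frame points (guide wire ~ centreline 33mm), rim centreline
P=np.array([[.0325,.0475+.0325,.025],[.0325,.0475-.0325,.025],[-.0325,.0475+.0325,.025],[-.0325,.0475-.0325,.025],[-.061,.105,.036],[-.061,-.105,.036]])
U=np.array([(309,139),(392,138),(310,223),(392,225),(278,258),(530,265)])*k
def W(p,P): c,s=np.cos(p[2]),np.sin(p[2]); return np.c_[p[0]+c*P[:,0]-s*P[:,1],p[1]+s*P[:,0]+c*P[:,1],P[:,2]]
r=ls(lambda p:(proj(C,W(p,P))-U).ravel(),[.55,.2,1.71]);print('basket',r.x,r.fun.round(1))
b=r.x
for z,uv in((.0,(0,0)),):
    print('bayfree',W(b,np.array([[0,.0475,.012]])),'taken',W(b,np.array([[0,-.0475,.012]])))
print('done top proj',proj(C,W(b,np.array([[0,-.0475,.08],[.058,.0965,.0865],[.058,-.0965,.0865]])))/k)
for q in(1.5,1.6,1.7,1.8,1.9,2.,2.1):
    s=np.linspace(.04,.12,3)[:,None]
    print(q,(proj(C,W(b,np.hstack([.058-s*np.cos(q),0*s+.094,.0865+s*np.sin(q)])))/k).round().tolist(),'side sleeve',(proj(cam('side'),W(b,np.array([[.058-.12*np.cos(q),0,.0865+.12*np.sin(q)]])))/k).round())
E
```

```text
basket [0.53881782 0.17182046 1.68509724] [ 0.8  1.  -1.1  3.3  1.4 -1.3 -2.2 -1.1  1.9 -1.6 -0.9 -1.1]
bayfree [[0.49162777 0.16640298 0.012     ]] taken [[0.58600788 0.17723794 0.012     ]]
done top proj [[473.09283409 191.66790703]
 [268.04017744  97.7995229 ]
 [552.52740829 107.54164537]]
1.5 [[255.0, 96.0], [232.0, 93.0], [203.0, 90.0]] side sleeve [[308. 159.]]
1.6 [[254.0, 89.0], [231.0, 76.0], [200.0, 60.0]] side sleeve [[306. 156.]]
1.7 [[254.0, 81.0], [230.0, 60.0], [198.0, 30.0]] side sleeve [[303. 154.]]
1.8 [[254.0, 74.0], [230.0, 43.0], [198.0, 1.0]] side sleeve [[300. 153.]]
1.9 [[254.0, 68.0], [231.0, 28.0], [198.0, -28.0]] side sleeve [[297. 152.]]
2.0 [[254.0, 61.0], [232.0, 13.0], [200.0, -54.0]] side sleeve [[295. 152.]]
2.1 [[255.0, 55.0], [233.0, -1.0], [203.0, -77.0]] side sleeve [[293. 152.]]
```

```bash
python3 - <<'E'
from h import *
w=np.load('w1.npy'); cv2.imwrite('pics/w1c.png',crop(w,150,50,220,130,3.6))
E
```

```text
(no output)
```

View pics/w1c.png

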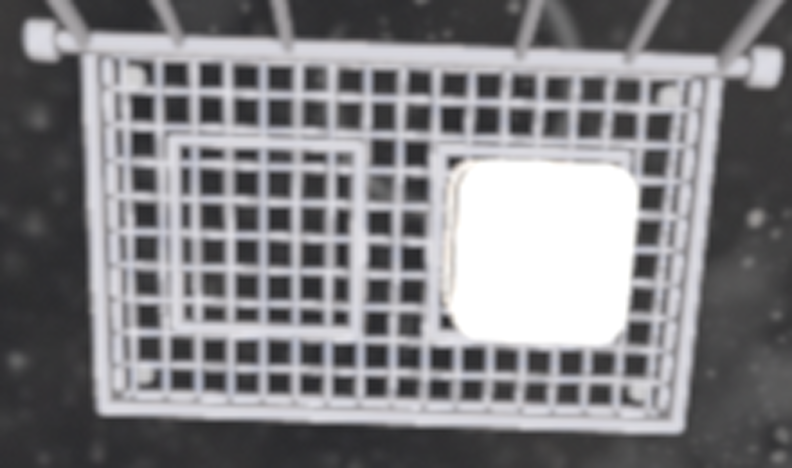

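```bash
python3 - <<'E'
from h import *
import pickle
from scipy.optimize import least_squares as ls
o=pickle.load(open('o1.pkl','rb'));C=cam('wrist',o)
f=lambda l:np.array(l)/3.6+[150,50]
P=np.array([[.031,.0475+.031,.024],[.031,.0475-.031,.024],[-.031,.0475+.031,.024],[-.031,.0475-.031,.024],[-.060,.104,.036],[-.060,-.104,.036]])
U=f([(183,152),(351,157),(187,320),(347,323),(103,408),(680,425)])
def W(p,P): c,s=np.cos(p[2]),np.sin(p[2]); return np.c_[p[0]+c*P[:,0]-s*P[:,1],p[1]+s*P[:,0]+c*P[:,1],P[:,2]]
r=ls(lambda p:(proj(C,W(p,P))-U).ravel(),[.55,.2,1.71],loss='soft_l1');b=r.x;print('basket',b,(proj(C,W(b,P))-U).round(1).tolist())
print('bayfree',W(b,np.array([[0,.0475,.012]])),'taken',W(b,np.array([[0,-.0475,.012]])))
print('done top corners mean',onz(C,f([(540,253)])[0],.08))
np.save('basket.npy',b)
E
```

```text
basket [0.53860686 0.17161107 1.68553273] [[-1.1, -0.8], [0.9, -0.6], [-1.1, 1.5], [1.0, 2.1], [1.8, -0.4], [-1.5, -0.2]]
bayfree [[0.49141917 0.16617304 0.012     ]] taken [[0.58579455 0.1770491  0.012     ]]
done top corners mean [0.58240256 0.17938172 0.08      ]
```

Free bay is at about (0.491, 0.166) and the basket yaw is 96.6°. The frame is open to about 1.87 rad, close to where the wrist camera will pass. I nudge it further back towards its stop with closed fingers first.

```bash
python3 shift.py '.03 0 .04 .033 0; .02 0 .035 0 0; 0 0 .03 0 0; 0 0 .02 0 0; .02 0 0 0 0; .02 0 0 0 0; .015 0 0 0 0; .01 0 0 0 0; .01 0 0 0 0; 0 0 0 0 0' && python3 shift.py '.01 0 0 0 0; .01 0 0 0 0; .005 0 0 0 0; 0 0 0 0 0; 0 0 0 0 0'; python3 - <<'E'
from h import *
b=np.load('basket.npy');p=manip.observe()['tcp_pos'];c,s=np.cos(b[2]),np.sin(b[2]);d=p[:2]-b[:2];print(c*d[0]+s*d[1],-s*d[0]+c*d[1])
E
```

```text
time: 3.2
tcp_pos: [0.5309, 0.242, 0.1805]
eef_rot: [-0.0, 0.666, 0.746, 0.0]
force: [-0.4, 0.2, -0.2]
width: 0.264
gripper_force: 0.0
time: 3.62
tcp_pos: [0.5282, 0.2656, 0.1804]
eef_rot: [0.0, 0.666, 0.746, 0.0]
force: [-0.8, -1.0, -0.5]
width: 0.003
gripper_force: 0.0
0.09459168098383323 -0.00043709360532559124
```

```bash
python3 shift.py '.004 0 0 0 0; .004 0 0 0 0; 0 0 0 0 0; -.02 0 0 0 0; -.04 0 0 0 0; -.041 0 0 0 0; -.03 0 -.03 0 1; -.02 0 -.03 0 1; -.04 0 -.01 0 1;-.04 0 0 0 1' && python3 shift.py '-.04 0 0 0 1; -.04 0 0 0 1;-.04 0 0 0 1;-.04 0 0 0 1;-.04 0 0 0 1;0 0 0 0 1'; python3 - <<'E'
from h import *
import pickle
o=manip.observe(); w=manip.snapshot('wrist'); s=manip.snapshot('side'); pickle.dump(o,open('o2.pkl','wb'))
C=cam('wrist',o);print(o['tcp_pos'],proj(C,[.51,-.147,.068]))
u=proj(C,[.51,-.147,.068])[0].astype(int);x,y=np.clip(u-[60,55],0,[392,264]);print(x,y)
cv2.imwrite('pics/c2.png',np.hstack([crop(w,x,y,110,120,5),crop(s,150,75,50,120,5)]))
E
```

```text
time: 4.45
tcp_pos: [0.5556, 0.0435, 0.2547]
eef_rot: [0.003, 0.666, 0.746, 0.003]
force: [0.9, -0.1, 0.1]
width: 0.286
gripper_force: 0.0
time: 4.95
tcp_pos: [0.5759, -0.1611, 0.2501]
eef_rot: [0.002, 0.668, 0.744, -0.001]
force: [0.2, -0.4, 0.3]
width: 0.738
gripper_force: 0.0
[ 0.57585896 -0.16112885  0.25013281] [[198.68611363 152.22098389]]
138 97
```

View pics/c2.png

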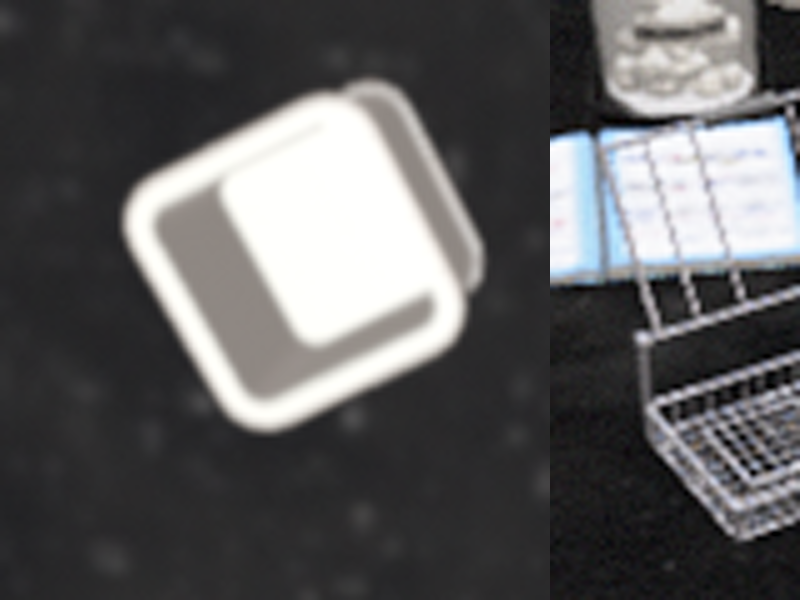

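The crop shows the pot's rim centred at full-image pixel (197,149), with its sides turned about 28° counter-clockwise in the image.

```bash
python3 - <<'E'
from h import *
import pickle
o=pickle.load(open('o2.pkl','rb'));C=cam('wrist',o)
f=lambda a,b:onz(C,(138+a/5,97+b/5),.068)
c=f(295,262);print('c',c)
for a,b in(((150,178),(310,100)),((135,250),(225,405)),((385,140),(458,275)),((285,430),(445,350))):
    d=f(*b)-f(*a);print(np.degrees(np.arctan2(d[1],d[0]))%90)
print('width',np.linalg.norm((f(179,328)-f(421,207))))
S=cam('side');print('dish',[onz(S,np.array(p)/1.5625,.0) for p in((438,440),(478,310),(360,462))])
E
```

```text
c [ 0.50810075 -0.14421527  0.068     ]
30.866150704612508
32.21144190889296
33.06951552131152
32.724810514341584
width 0.05805891500346715
dish [array([ 0.51436313, -0.3590337 ,  0.        ]), array([ 0.73950226, -0.11251799,  0.        ]), array([ 3.84538982e-01, -3.44529253e-01,  1.11022302e-16])]
```

```bash
python3 shift.py '0 0 0 -.12 0;0 0 0 -.12 0;0 0 0 -.12 0;0 -.025 0 -.096 0; -.004 -.024 0 0 0;0 0 .04 0 0;0 0 .04 0 0;0 0 .04 0 0;0 0 .04 0 0;0 0 .03 0 0' && python3 shift.py '0 0 .005 0 0;0 0 0 0 0' ; python3 - <<'E'
from h import *
o=manip.observe();C=R.from_quat(o['eef_rot'][[1,2,3,0]]).as_matrix();print('pot in tool',C.T@(np.array([.508,-.144,.034])-o['tcp_pos']),np.degrees(np.arctan2(C[1,0],C[0,0])))
E
```

```text
time: 5.88
tcp_pos: [0.5336, -0.1797, 0.057]
eef_rot: [-0.001, 0.48, 0.877, 0.0]
force: [-0.1, -0.3, 0.3]
width: 0.115
gripper_force: 0.0
time: 6.05
tcp_pos: [0.533, -0.1798, 0.0525]
eef_rot: [-0.003, 0.48, 0.877, -0.0]
force: [0.4, 0.1, 0.3]
width: 0.004
gripper_force: 0.0
pot in tool [ 0.04356852 -0.00167086  0.01874392] 122.63423077134281
```

```bash
python3 shift.py '.008 0 0 0 0;.005 0 0 0 0;.005 0 0 0 0;.005 0 0 0 0' ; python3 shift.py '.006 0 0 0 0;.006 0 0 0 0'; python3 shift.py '.006 0 0 0 0;.006 0 0 0 0;.006 0 0 0 0;0 0 0 0 0'; python3 -c "
from h import *
o=manip.observe();w=manip.snapshot('wrist');s=manip.snapshot('side');print(o['tcp_pos'])
cv2.imwrite('pics/c3.png',np.hstack([crop(w,56,0,400,384,1.25),crop(s,205,170,60,96,5)]))"
```

```text
time: 6.38
tcp_pos: [0.5246, -0.1629, 0.0576]
eef_rot: [0.003, 0.48, 0.877, 0.0]
force: [1.3, 0.2, 1.8]
width: 0.007
gripper_force: 0.7
time: 6.55
tcp_pos: [0.5167, -0.1524, 0.0561]
eef_rot: [0.001, 0.481, 0.877, 0.0]
force: [0.5, -1.0, 0.9]
width: 0.006
gripper_force: 0.6
time: 6.88
tcp_pos: [0.5053, -0.1362, 0.0544]
eef_rot: [-0.001, 0.48, 0.877, 0.0]
force: [0.4, -0.2, -0.5]
width: 0.003
gripper_force: 0.0
[ 0.50525022 -0.13622714  0.0543771 ]
```

View pics/c3.png

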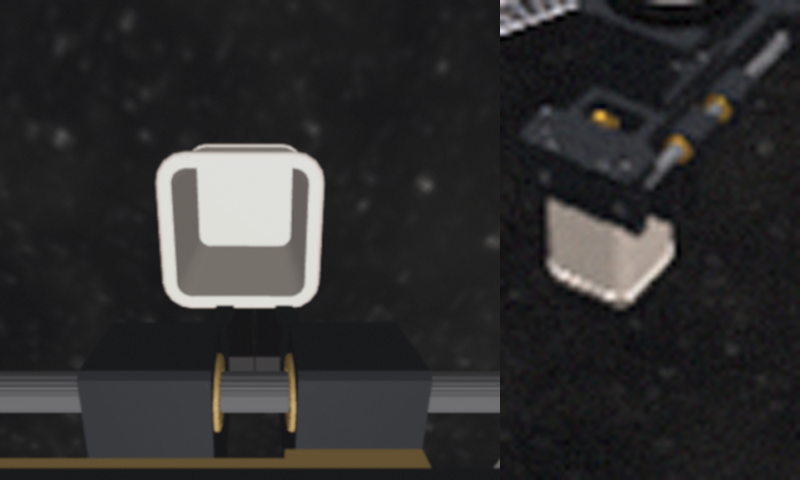

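The crop shows that the pot slid instead of tipping. It is still upright and square to the tool, with its rim at (240,230). Table friction is too low to tip it, so I will grip it at mid height and rock it forward over the fixed basket wall, letting it pivot in the pads.

```bash
python3 shift.py '-.02 0 -.03 0 1; 0 -.002 -.03 0 1; .028 0 0 0 1;.028 0 0 0 1;0 0 0 0 1;0 0 0 0 1;0 0 0 0 1;0 0 0 0 1;0 0 0 0 1;0 0 0 0 1' 6 && python3 shift.py '0 0 0 0 1;0 0 .035 0 1;0 0 .035 0 1;0 0 .028 0 1;0 0 0 0 1;0 0 0 0 0;0 0 0 0 0;0 0 0 0 0;0 0 0 0 0;0 0 0 0 0' 6 && python3 shift.py '0 0 0 0 0;0 0 0 0 0' 6
```

```text
time: 7.82
tcp_pos: [0.4859, -0.1087, 0.1146]
eef_rot: [-0.0, 0.481, 0.877, -0.0]
force: [1.0, 0.3, -0.2]
width: 0.739
gripper_force: 0.0
time: 8.65
tcp_pos: [0.4868, -0.1087, 0.0186]
eef_rot: [0.001, 0.481, 0.877, 0.0]
force: [-0.7, -0.6, 1.1]
width: 0.645
gripper_force: 0.4
time: 8.82
tcp_pos: [0.4865, -0.1086, 0.0184]
eef_rot: [0.001, 0.481, 0.877, 0.0]
force: [-1.1, -1.0, 6.5]
width: 0.613
gripper_force: 6.0
```

```bash
python3 shift.py '0 0 -.033 0 0;0 0 -.034 .113 0;0 0 0 .113 0;0 0 0 .113 0;0 0 0 .113 0;.038 .0107 0 0 0;.038 .0107 0 0 0;.038 .0107 0 0 0;.038 .0107 0 0 0;.0374 .0107 0 0 0' && python3 shift.py '0 0 0 0 0;0 0 0 0 0' && python3 - <<'E'
from h import *
b=np.load('basket.npy');o=manip.observe();p=o['tcp_pos'];c,s=np.cos(b[2]),np.sin(b[2]);d=p[:2]-b[:2];print('b',c*d[0]+s*d[1],-s*d[0]+c*d[1],p[2]); C=R.from_quat(o['eef_rot'][[1,2,3,0]]).as_matrix();print(np.degrees(np.arctan2(C[1,0],C[0,0])-b[2]))
sd=manip.snapshot('side');w=manip.snapshot('wrist');cv2.imwrite('pics/c4.png',np.hstack([crop(w,56,0,400,384,1.25),crop(sd,170,90,60,96,5)]))
E
```

```text
time: 9.65
tcp_pos: [0.5167, 0.088, 0.0842]
eef_rot: [0.0, 0.665, 0.747, 0.0]
force: [0.5, -0.7, -1.2]
width: 0.613
gripper_force: 6.0
time: 9.82
tcp_pos: [0.5169, 0.0882, 0.0841]
eef_rot: [0.0, 0.663, 0.748, 0.0]
force: [-0.6, -0.5, -1.4]
width: 0.612
gripper_force: 6.0
b -0.08035799717725858 0.03115339245484068 0.08407931858692275
0.3227669027826619
```

View pics/c4.png

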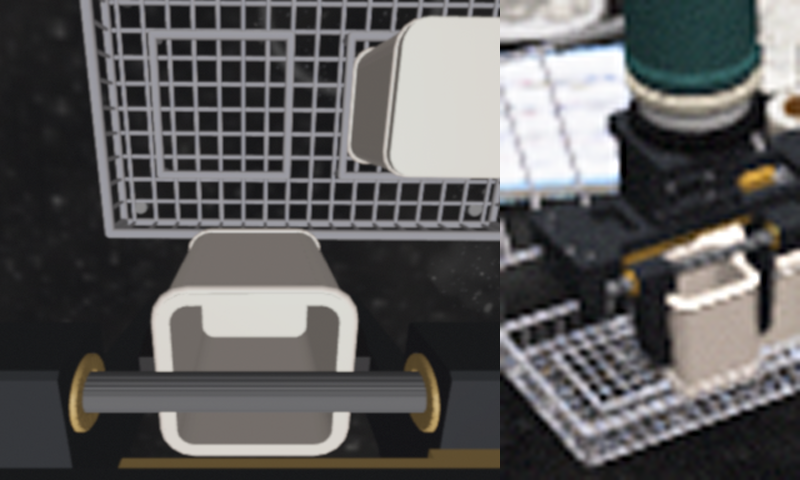

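The pot is held upright just in front of the rim of the near wall. I rock it over the wall in an arc.

```bash
python3 shift.py '0 0 .015 0 0;0 0 .014 0 0;-.002 0 .004 0 0;-.003 0 .003 0 0;-.002 0 .0025 0 0;-.002 0 .0025 0 0;-.002 0 .003 0 0;-.002 0 .003 0 0; 0 0 0 0 0' && python3 shift.py '-.0015 0 .0035 0 0;-.0015 0 .0035 0 0;-.002 0 .005 0 0;0 0 0 0 0' && python3 - <<'E'
from h import *
sd=manip.snapshot('side');w=manip.snapshot('wrist');cv2.imwrite('pics/c5.png',np.hstack([crop(w,56,0,400,384,1.25),crop(sd,170,90,60,96,5)]))
E
```

```text
time: 10.67
tcp_pos: [0.5184, 0.0725, 0.0365]
eef_rot: [0.0, 0.665, 0.747, -0.0]
force: [0.1, -1.3, 0.7]
width: 0.614
gripper_force: 6.0
time: 11.0
tcp_pos: [0.5188, 0.0679, 0.0239]
eef_rot: [0.0, 0.665, 0.747, -0.0]
force: [1.0, -1.2, 0.0]
width: 0.616
gripper_force: 6.0
```

View pics/c5.png

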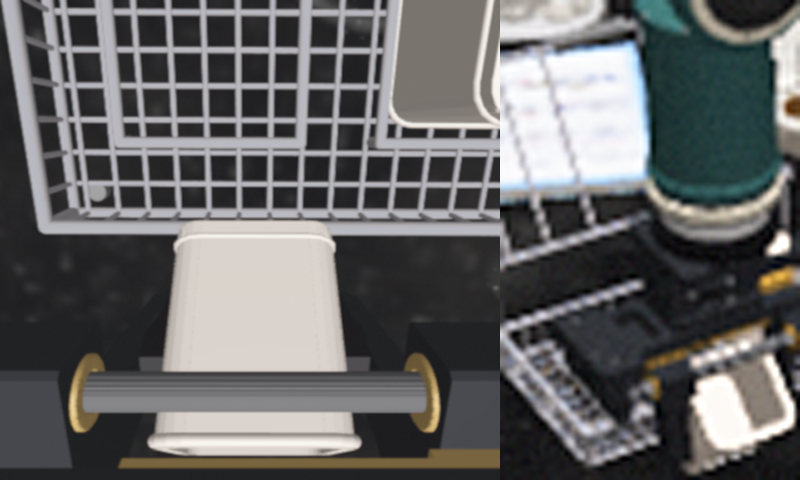

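The pot pivoted as planned. Its top side now faces up, closed end at the wall and mouth away, tilted about 60°. Now I press it flat onto the table, lift it, and repeat over the wall for the second 90°.

```bash
python3 shift.py '-.004 0 .005 0 0;-.004 0 .005 0 0;-.003 0 .0055 0 0;0 0 0 0 0;0 0 0 0 0' && python3 - <<'E'
from h import *
b=np.load('basket.npy');o=manip.observe();p=o['tcp_pos'];c,s=np.cos(b[2]),np.sin(b[2]);d=p[:2]-b[:2];print('b',c*d[0]+s*d[1],-s*d[0]+c*d[1],p[2])
sd=manip.snapshot('side');w=manip.snapshot('wrist');cv2.imwrite('pics/c6.png',np.hstack([crop(w,56,0,400,384,1.25),crop(sd,170,90,60,96,5)]))
E
```

```text
time: 11.52
tcp_pos: [0.5206, 0.0569, 0.0092]
eef_rot: [0.0, 0.665, 0.747, 0.0]
force: [2.1, -1.7, 0.7]
width: 0.609
gripper_force: 6.0
b -0.11189982393738332 0.03105933524704066 0.009233737425615899
```

```bash
python3 shift.py '0 0 0 0 0;0 0 -.019 0 0;0 0 -.021 0 0;.016 0 0 0 0;.015 0 0 0 0;0 0 0 0 0' 12 && python3 shift.py '0 0 .003 0 0;0 0 .003 0 0;0 0 .004 0 0;-.001 0 .002 0 0;-.001 0 .002 0 0;-.0015 0 .0025 0 0;-.0015 0 .0025 0 0;-.001 0 .0025 0 0;-.001 0 .0025 0 0;-.001 0 .0025 0 0' 6 && python3 - <<'E'
from h import *
b=np.load('basket.npy');o=manip.observe();p=o['tcp_pos'];c,s=np.cos(b[2]),np.sin(b[2]);d=p[:2]-b[:2];print('b',c*d[0]+s*d[1],-s*d[0]+c*d[1],p[2])
sd=manip.snapshot('side');w=manip.snapshot('wrist');cv2.imwrite('pics/c7.png',np.hstack([crop(w,56,0,400,384,1.25),crop(sd,170,90,60,96,5)]))
E
```

```text
time: 12.12
tcp_pos: [0.5155, 0.0899, 0.0492]
eef_rot: [-0.001, 0.665, 0.747, -0.0]
force: [1.3, 0.9, -0.5]
width: 0.61
gripper_force: 12.0
time: 12.95
tcp_pos: [0.5185, 0.0797, 0.0236]
eef_rot: [0.001, 0.665, 0.747, 0.0]
force: [-0.9, -2.1, 5.3]
width: 0.616
gripper_force: 6.0
b -0.08900454351643033 0.030502975173382144 0.02355767981758492
```

View pics/c7.png

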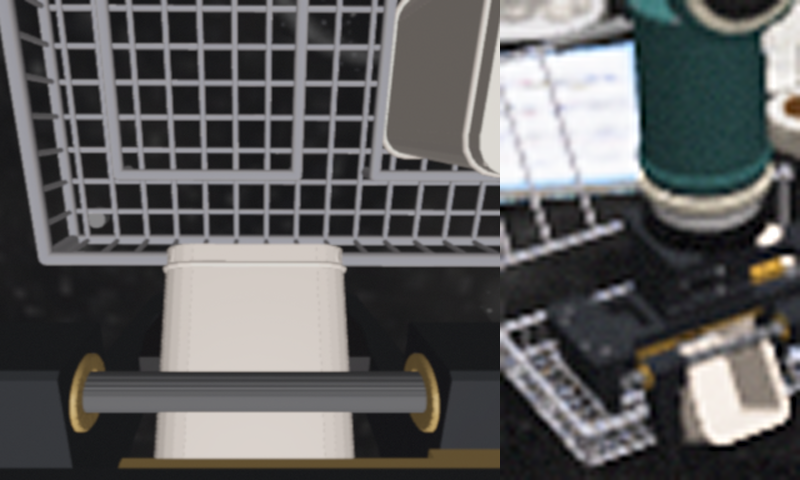

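The pot still has its closed end at the wall (edge rows ~245–268) and its mouth still faces forward. It sagged back in the pads during the lift instead of turning further. So the pads let it pivot freely, and gripping near the closed end should make it hang mouth down. I lay it flat, let go and measure.

```bash
python3 shift.py '-.02 0 0 0 0;-.015 0 0 0 0;-.003 0 .005 0 0;-.002 0 .005 0 0;-.001 0 .005 0 0;0 0 0 0 0;0 0 0 0 .8;0 0 0 0 .8;0 0 0 0 .8;0 0 0 0 .8' 6 && python3 shift.py '0 0 -.04 0 .8;0 0 -.04 0 .8;0 0 -.04 0 .8; -.03 0 0 0 .8;0 0 0 0 .8;0 0 0 0 .8' && python3 - <<'E'
from h import *
import pickle
b=np.load('basket.npy');o=manip.observe();p=o['tcp_pos'];c,s=np.cos(b[2]),np.sin(b[2]);d=p[:2]-b[:2];print('b',c*d[0]+s*d[1],-s*d[0]+c*d[1],p[2])
sd=manip.snapshot('side');w=manip.snapshot('wrist');pickle.dump((o,w,sd),open('o8.pkl','wb'))
cv2.imwrite('pics/c8.png',np.hstack([crop(w,56,0,400,384,1.25),crop(sd,170,90,60,96,5)]))
C=cam('wrist',o);g=w.astype(int).min(2)
n,l,st,ce=cv2.connectedComponentsWithStats((g>150).astype(np.uint8));
for t in sorted(st.tolist(),key=lambda t:-t[4])[:4]: print(t,onz(C,(t[0]+t[2]/2,t[1]),.054),onz(C,(t[0]+t[2]/2,t[1]+t[3]),.054))
E
```

```text
time: 13.88
tcp_pos: [0.5221, 0.0399, 0.0079]
eef_rot: [-0.0, 0.665, 0.747, 0.0]
force: [0.9, -0.2, 0.3]
width: 0.801
gripper_force: 0.0
time: 14.38
tcp_pos: [0.5261, 0.0091, 0.1287]
eef_rot: [0.001, 0.666, 0.746, 0.001]
force: [-1.0, -0.6, -0.5]
width: 0.804
gripper_force: 0.0
b -0.15999221039188377 0.031042810569691076 0.12874217818151862
[0, 0, 512, 384, 173016] [0.50845557 0.14186492 0.054     ] [ 0.54199044 -0.16042161  0.054     ]
[145, 0, 323, 71, 12103] [0.53938483 0.14540092 0.054     ] [0.54580954 0.10499283 0.054     ]
[222, 141, 76, 98, 6976] [0.52075747 0.05626488 0.054     ] [ 0.52927983 -0.01802065  0.054     ]
[89, 317, 341, 12, 4083] [ 0.53697614 -0.08876269  0.054     ] [ 0.53834485 -0.10074257  0.054     ]
```

View pics/c8.png

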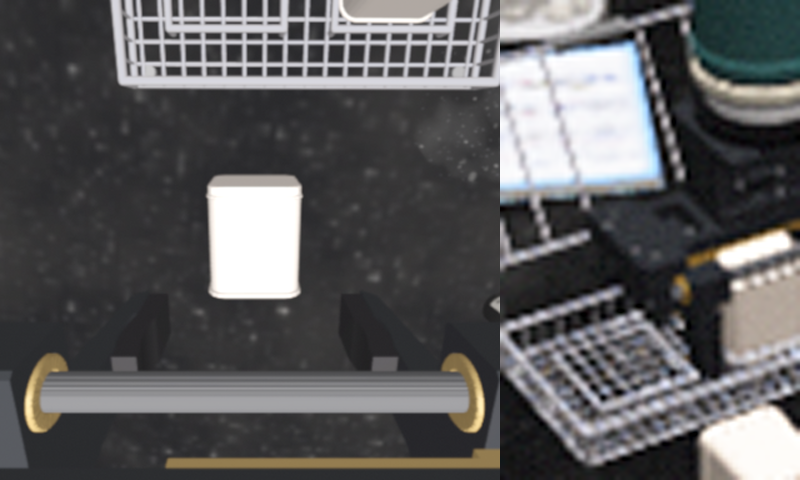

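The pot lies flat and square to the tool: closed end at row ~185 toward the wall, mouth end at row 297, about 69 mm long, which checks. I grip it lightly 14 mm from the closed end and lift so it swings mouth down.

```bash
python3 shift.py '.028 0 .03 0 .8;0 0 .04 0 .8;0 0 .04 0 .8;0 0 .01 0 .8;0 0 0 0 .8;0 0 0 0 0;0 0 0 0 0;0 0 0 0 0;0 0 0 0 0;0 0 0 0 0' 3 && python3 shift.py '0 0 -.005 0 0;0 0 -.005 0 0;-.002 0 -.005 0 0;-.004 0 -.005 0 0;-.005 0 -.005 0 0;-.008 0 -.005 0 0;-.01 0 -.004 0 0;-.01 0 -.002 0 0;0 0 0 0 0;0 0 0 0 0' 3 && cat > meas.py <<'E'
from h import *
o=manip.observe();w=manip.snapshot('wrist');C=cam('wrist',o);g=w.astype(int).min(2);z=o['tcp_pos'][2]+.033
M=R.from_quat(o['eef_rot'][[1,2,3,0]]).as_matrix();print(o['tcp_pos'],'frc',o['force'])
n,l,st,ce=cv2.connectedComponentsWithStats((g>130).astype(np.uint8))
for t in sorted(st.tolist(),key=lambda t:-t[4])[1:6]: print(t,t[4]/t[2]/t[3])
for f in(-.027,.027):
    print('pred top edge row',f,proj(C,o['tcp_pos']+M@np.array([f,0,-.033]))[0].round(), 'bottom',proj(C,o['tcp_pos']+M@np.array([f,0,.035]))[0].round())
print(g[0:384:6,258].tolist())
E
python3 meas.py
```

```text
time: 15.32
tcp_pos: [0.5233, 0.0374, 0.009]
eef_rot: [0.001, 0.665, 0.747, 0.001]
force: [-0.5, 0.1, 1.7]
width: 0.614
gripper_force: 3.0
time: 16.15
tcp_pos: [0.5271, -0.0022, 0.0439]
eef_rot: [0.0, 0.666, 0.746, 0.0]
force: [0.5, -0.2, -1.5]
width: 0.612
gripper_force: 3.0
[ 0.52706433 -0.0022003   0.04392799] frc [ 0.54910873 -0.21421646 -1.54843759]
[81, 0, 431, 33, 12027] 0.8456021936300359
[122, 310, 275, 58, 10304] 0.6460188087774295
[190, 222, 140, 76, 9581] 0.90046992481203
[112, 307, 9, 38, 164] 0.47953216374269003
[231, 307, 163, 1, 163] 1.0
pred top edge row -0.027 [261. 345.] bottom [260. 265.]
pred top edge row 0.027 [261. 231.] bottom [260. 184.]
[202, 45, 212, 215, 195, 206, 45, 43, 44, 43, 45, 45, 43, 48, 48, 49, 49, 47, 44, 43, 46, 46, 42, 43, 43, 43, 42, 44, 46, 48, 52, 53, 51, 51, 51, 51, 65, 151, 160, 160, 160, 160, 161, 161, 161, 161, 160, 255, 255, 255, 91, 130, 132, 161, 164, 255, 255, 255, 255, 255, 255, 230, 80, 44]
```

```bash
cat > tilt.py <<'E'
from h import *
import sys
al=float(sys.argv[1])
o=manip.observe();C=cam('wrist',o);M=R.from_quat(o['eef_rot'][[1,2,3,0]]).as_matrix()
for t in range(-30,121,15):
    c,s=np.cos(np.radians(t)),np.sin(np.radians(t)); r=[]
    for a,p in((-al,.027),(-al,-.027),(.068-al,.027),(.068-al,-.027)): # a fwd(-x tool), p up ; t = further forward turn
        f=a*c+p*s; u=-a*s+p*c
        r.append(int(proj(C,o['tcp_pos']+M@np.array([-f,0,-.019-u]))[0][1]))
    print(t,r)
E
python3 tilt.py .014
```

```text
-30 [236, 245, 442, 383]
-15 [256, 232, 436, 356]
0 [279, 221, 420, 329]
15 [301, 213, 397, 302]
30 [321, 207, 371, 276]
45 [336, 206, 344, 251]
60 [345, 209, 317, 227]
75 [347, 217, 290, 205]
90 [344, 230, 265, 184]
105 [337, 249, 240, 165]
120 [326, 271, 217, 150]
```

The picture numbers say the pot lifted level, because the light grip still holds its angle. I will turn so the mouth faces the near end wall of the basket, then orbit the grip up over that wall's rim, which pushes the mouth down with a large lever.

```bash
python3 shift.py '0 0 -.02 -.121 0;0 0 -.02 -.121 0;0 0 0 -.121 0;0 0 0 -.121 0;0 0 0 -.121 0;0 0 0 -.121 0;0 0 0 -.121 0;0 0 0 -.121 0;0 0 0 -.121 0;0 0 0 -.121 0' 6 && python3 shift.py '0 0 0 -.121 0;0 0 0 -.121 0;0 0 0 -.119 0;.029 .029 0 0 0;.029 .029 0 0 0;.029 .029 0 0 0;.029 .029 0 0 0;.0276 .0273 0 0 0;0 0 0 0 0;0 0 0 0 0' && cat > bp.py <<'E'
from h import *
b=np.load('basket.npy');o=manip.observe();p=o['tcp_pos'];c,s=np.cos(b[2]),np.sin(b[2]);d=p[:2]-b[:2]
C=R.from_quat(o['eef_rot'][[1,2,3,0]]).as_matrix();print('bx,by,gripz',c*d[0]+s*d[1],-s*d[0]+c*d[1],p[2]+.019,'yaw',np.degrees(np.arctan2(C[1,0],C[0,0])-b[2])%360,'frc',o['force'].round(1))
E
python3 bp.py; python3 meas.py|tail -1; python3 tilt.py .014|head -3; python3 -c "
from h import *;print(manip.observe()['joint_positions'])"
```

```text
time: 17.03
tcp_pos: [0.5263, -0.0008, 0.0832]
eef_rot: [-0.001, 0.119, 0.993, 0.0]
force: [0.4, 0.5, -0.4]
width: 0.617
gripper_force: 6.0
time: 17.87
tcp_pos: [0.3656, 0.1254, 0.0832]
eef_rot: [-0.0, -0.06, 0.998, -0.0]
force: [0.3, -0.1, -0.6]
width: 0.613
gripper_force: 6.0
bx,by,gripz -0.026079636790669988 0.1771678560244265 0.10221298727433237 yaw 90.3231598425163 frc [ 0.3 -0.1 -0.6]
[102, 101, 101, 104, 104, 104, 124, 124, 127, 125, 207, 204, 50, 43, 40, 39, 42, 44, 45, 41, 39, 40, 46, 45, 51, 45, 44, 51, 58, 49, 49, 46, 44, 45, 44, 41, 41, 133, 144, 144, 144, 144, 144, 144, 144, 145, 145, 255, 255, 255, 83, 123, 125, 157, 156, 250, 255, 255, 255, 255, 255, 221, 71, 38]
-30 [236, 245, 442, 383]
-15 [256, 232, 436, 356]
0 [278, 221, 419, 329]
[ 2.63904189e-01 -1.36046464e-01  2.33759062e+00 -2.48253575e-04
  9.39555966e-01 -1.42547756e+00]
```

```bash
python3 shift.py '0 0 .024 0 0;0 0 .0237 0 0;-.0127 0 0 0 0;-.0036 0 0 0 0;-.0037 0 -.0069 0 0;-.0036 0 -.007 0 0;-.0035 0 -.004 0 0;-.0035 0 -.004 0 0;-.0035 0 -.0036 0 0;0 0 0 0 0' && python3 bp.py; python3 meas.py|tail -1; python3 tilt.py .014|sed -n 2,7p
```

```text
time: 18.75
tcp_pos: [0.4037, 0.128, 0.063]
eef_rot: [0.001, -0.058, 0.998, -0.0]
force: [-2.1, -3.1, 2.4]
width: 0.612
gripper_force: 6.0
bx,by,gripz -0.02786615668052995 0.13897195270905768 0.08195277439512692 yaw 90.02358141079043 frc [-2.1 -3.1  2.4]
[40, 36, 33, 33, 36, 34, 37, 39, 35, 34, 33, 34, 40, 39, 45, 44, 38, 37, 42, 45, 42, 41, 40, 39, 37, 39, 40, 35, 35, 34, 36, 33, 35, 32, 146, 210, 209, 209, 209, 209, 210, 209, 209, 210, 210, 210, 210, 210, 210, 210, 71, 109, 110, 140, 140, 206, 222, 219, 239, 39, 45, 54, 61, 32]
-15 [256, 232, 436, 356]
0 [278, 221, 419, 329]
15 [301, 213, 397, 302]
30 [321, 207, 371, 276]
45 [336, 206, 344, 251]
60 [344, 209, 317, 227]
```

```bash
python3 shift.py '-.005 0 -.004 0 0;-.005 0 -.003 0 0;-.005 0 -.002 0 0;-.005 0 -.0015 0 0;-.005 0 -.001 0 0;-.005 0 -.0005 0 0;-.005 0 0 0 0;-.005 0 0 0 0;-.004 0 0 0 0;0 0 0 0 0' && python3 bp.py; python3 meas.py|tail -1; python3 tilt.py .014|sed -n 5,12p
```

```text
time: 19.63
tcp_pos: [0.4466, 0.1338, 0.0737]
eef_rot: [0.001, -0.058, 0.998, 0.0]
force: [-0.8, -0.5, -1.2]
width: 0.615
gripper_force: 6.0
bx,by,gripz -0.027016028063193996 0.09574765830011961 0.09272032602169687 yaw 90.07832053555063 frc [-0.8 -0.5 -1.2]
[30, 27, 32, 30, 26, 25, 30, 34, 34, 29, 29, 27, 25, 27, 26, 27, 25, 24, 24, 25, 24, 24, 23, 24, 24, 23, 23, 28, 28, 26, 30, 29, 114, 100, 97, 96, 97, 97, 190, 177, 215, 214, 214, 214, 213, 213, 213, 212, 212, 211, 54, 84, 86, 111, 111, 200, 209, 209, 206, 72, 133, 62, 45, 23]
30 [321, 207, 371, 276]
45 [336, 206, 344, 251]
60 [344, 209, 317, 227]
75 [347, 217, 290, 205]
90 [344, 230, 265, 184]
105 [337, 249, 240, 165]
120 [326, 271, 217, 150]
```

The pot now hangs almost exactly mouth down. I lift it, turn back, and move above the free bay.

```bash
python3 shift.py '0 0 -.02 0 0;0 0 -.02 0 0;0 0 0 .121 0;0 0 0 .121 0;0 0 0 .121 0;0 0 0 .121 0;0 0 0 .121 0;0 0 0 .121 0;0 0 0 .121 0;0 0 0 .121 0' 10 && python3 shift.py '0 0 0 .121 0;0 0 0 .121 0;0 0 0 .121 0;0 0 0 .121 0;0 0 0 .119 0;.009 .016 0 0 0;.009 .016 0 0 0;.009 .016 0 0 0;0 0 0 0 0;0 0 0 0 0' && python3 bp.py; cat > pk.py <<'E'
from h import *
o=manip.observe();w=manip.snapshot('wrist');C=cam('wrist',o);g=w.astype(int).min(2)
for c in(235,258,280): print('col',c,[(r,g[r,c]) for r in range(170,310,3)])
for r in(200,250,275): print('row',r,[(c,g[r,c]) for c in range(165,355,4)])
E
python3 pk.py|sed 's/np.int64//g'; python3 tilt.py .014|sed -n 7,11p
```

```text
time: 20.52
tcp_pos: [0.445, 0.1335, 0.1134]
eef_rot: [-0.0, 0.416, 0.909, 0.0]
force: [-0.5, 0.3, 0.0]
width: 0.611
gripper_force: 10.0
time: 21.35
tcp_pos: [0.4898, 0.1661, 0.1134]
eef_rot: [-0.0, 0.665, 0.747, -0.0]
force: [-0.2, -0.5, -0.9]
width: 0.614
gripper_force: 10.0
bx,by,gripz 0.00010726496046826149 0.04907743125594992 0.1323920089997351 yaw 0.11414290522041304 frc [-0.2 -0.5 -0.9]
col 235 [(170, (25)), (173, (26)), (176, (125)), (179, (54)), (182, (24)), (185, (29)), (188, (32)), (191, (146)), (194, (164)), (197, (145)), (200, (101)), (203, (101)), (206, (101)), (209, (102)), (212, (102)), (215, (101)), (218, (101)), (221, (101)), (224, (101)), (227, (149)), (230, (155)), (233, (130)), (236, (213)), (239, (213)), (242, (212)), (245, (212)), (248, (212)), (251, (212)), (254, (212)), (257, (212)), (260, (212)), (263, (211)), (266, (211)), (269, (211)), (272, (211)), (275, (211)), (278, (211)), (281, (211)), (284, (210)), (287, (211)), (290, (210)), (293, (210)), (296, (193)), (299, (49)), (302, (73)), (305, (71)), (308, (76))]
col 258 [(170, (134)), (173, (134)), (176, (14
[... 2691 characters left out ...]
 (189, (18)), (193, (64)), (197, (210)), (201, (210)), (205, (210)), (209, (210)), (213, (210)), (217, (211)), (221, (210)), (225, (211)), (229, (211)), (233, (211)), (237, (211)), (241, (211)), (245, (211)), (249, (211)), (253, (212)), (257, (212)), (261, (211)), (265, (212)), (269, (212)), (273, (212)), (277, (212)), (281, (212)), (285, (212)), (289, (212)), (293, (213)), (297, (213)), (301, (213)), (305, (213)), (309, (212)), (313, (213)), (317, (213)), (321, (213)), (325, (82)), (329, (18)), (333, (21)), (337, (19)), (341, (21)), (345, (20)), (349, (23)), (353, (24))]
60 [345, 209, 317, 227]
75 [347, 217, 290, 205]
90 [344, 230, 265, 184]
105 [337, 249, 240, 165]
120 [326, 271, 217, 150]
```

```bash
python3 - <<'E'
from h import *
b=np.load('basket.npy');o=manip.observe();w=manip.snapshot('wrist');C=cam('wrist',o);g=w.astype(int).min(2)
W=lambda x,y,z:[b[0]+np.cos(b[2])*x-np.sin(b[2])*y,b[1]+np.sin(b[2])*x+np.cos(b[2])*y,z]
for y in(.0785,.0165): print('side',[proj(C,W(x,y,.024))[0].round(1).tolist() for x in(.02,.031)])
print('far wire inner/outer',[proj(C,W(x,.0475,.024))[0].round(1).tolist() for x in(.031,.036)], 'rim far wall', proj(C,W(.06,.0475,.036))[0])
print('near wall?',proj(C,W(-.06,.08,.036))[0])
print('rows(col median) 100..190',[(r,int(np.median(g[r,215:305]))) for r in range(90,190,2)])
print('cols(median rows180-196)',[(c,int(np.median(g[180:205,c]))) for c in list(range(160,212,2))+list(range(312,365,2))])
E
```

```text
side [[223.0, 174.1], [222.5, 160.0]]
side [[303.9, 174.2], [304.5, 160.1]]
far wire inner/outer [[263.5, 160.0], [263.5, 153.4]] rim far wall [263.89181947 121.95428377]
near wall? [222.71281418 274.44957142]
rows(col median) 100..190 [(90, 33), (92, 32), (94, 28), (96, 28), (98, 29), (100, 30), (102, 29), (104, 29), (106, 27), (108, 26), (110, 27), (112, 80), (114, 143), (116, 156), (118, 152), (120, 103), (122, 32), (124, 54), (126, 127), (128, 151), (130, 152), (132, 152), (134, 111), (136, 33), (138, 30), (140, 29), (142, 29), (144, 64), (146, 146), (148, 88), (150, 37), (152, 89), (154, 153), (156, 153), (158, 84), (160, 97), (162, 140), (164, 51), (166, 32), (168, 31), (170, 33), (172, 34), (174, 46), (176, 142), (178, 95), (180, 33), (182, 30), (184, 29), (186, 30), (188, 35)]
cols(median rows180-196) [(160, 28), (162, 27), (164, 26), (166, 25), (168, 25), (170, 24), (172, 24), (174, 25), (176, 24), (178, 25), (180, 71), (182, 149), (184, 154), (186, 140), (188, 96), (190, 141), (192, 145), (194, 95), (196, 71), (198, 139), (200, 88), (202, 29), (204, 30), (206, 31), (208, 30), (210, 32), (312, 29), (314, 30), (316, 45), (318, 122), (320, 130), (322, 39), (324, 26), (326, 25), (328, 26), (330, 28), (332, 75), (334, 133), (336, 89), (338, 107), (340, 153), (342, 163), (344, 172), (346, 94), (348, 89), (350, 89), (352, 89), (354, 89), (356, 89), (358, 89), (360, 89), (362, 89), (364, 89)]
```

```bash
python3 shift.py '.001 .0016 .02 0 0;0 0 .02 0 0;0 0 .012 0 0;0 0 .004 0 0;0 0 .003 0 0;0 0 0 0 0' && python3 bp.py && python3 shift.py '0 0 .003 0 0;0 0 .003 0 0;0 0 0 0 0' && python3 bp.py
```

```text
time: 21.95
tcp_pos: [0.4903, 0.1673, 0.0548]
eef_rot: [-0.001, 0.665, 0.747, -0.0]
force: [-0.7, -0.2, 0.8]
width: 0.613
gripper_force: 10.0
bx,by,gripz 0.0012215760135370745 0.04848045598303538 0.07380124937205719 yaw 0.04455090554070948 frc [-0.7 -0.2  0.8]
time: 22.2
tcp_pos: [0.4921, 0.1665, 0.0496]
eef_rot: [0.001, 0.665, 0.747, 0.0]
force: [-0.2, -2.2, 5.1]
width: 0.611
gripper_force: 10.0
bx,by,gripz 0.0002477200712001793 0.046760164525199585 0.06858546765892465 yaw 0.09588304755245991 frc [-0.2 -2.2  5.1]
```

```bash
python3 shift.py '0 0 .002 0 0;0 0 .001 0 0;0 0 0 0 0;0 0 0 0 0' && python3 bp.py && python3 shift.py '0 0 0 0 .72;0 0 0 0 .72;0 0 0 0 .72;0 0 0 0 .72;0 0 0 0 .72;0 0 -.01 0 .72;0 0 -.03 0 .72;0 0 -.04 0 .72;0 0 0 0 .72;0 0 0 0 .72' && python3 - <<'E'
from h import *
b=np.load('basket.npy');o=manip.observe();w=manip.snapshot('wrist');s=manip.snapshot('side');C=cam('wrist',o);g=w.astype(int).min(2)
W=lambda x,y,z:[b[0]+np.cos(b[2])*x-np.sin(b[2])*y,b[1]+np.sin(b[2])*x+np.cos(b[2])*y,z]
for z in(.08,.012): print(z,[proj(C,W(x,.0475+y,z))[0].round(1).tolist() for x,y in((.027,0),(-.027,0),(0,.027),(0,-.027))])
print('col',[(r,int(np.median(g[r,245:275]))) for r in range(180,310,2)])
for r in(235,260,290):print('row',r,[(c,int(g[r,c])) for c in range(190,340,2) if abs(g[r,c]-g[r,c-2])>25])
E
python3 bp.py
```

```text
time: 22.53
tcp_pos: [0.4922, 0.1665, 0.0476]
eef_rot: [0.001, 0.665, 0.747, 0.0]
force: [-3.3, -2.3, 13.6]
width: 0.612
gripper_force: 10.0
bx,by,gripz 0.0002716712365616464 0.04667730326426118 0.06661633885833108 yaw 0.08278183806049662 frc [-3.3 -2.3 13.6]
time: 23.37
tcp_pos: [0.494, 0.1679, 0.1294]
eef_rot: [0.002, 0.665, 0.747, 0.003]
force: [1.3, -0.6, 0.9]
width: 0.721
gripper_force: 0.0
0.08 [[255.4, 180.6], [255.6, 256.4], [214.9, 220.0], [296.0, 219.8]]
0.012 [[255.7, 160.4], [255.9, 219.8], [224.9, 191.0], [286.7, 190.9]]
col [(180, 192), (182, 215), (184, 215), (186, 214), (188, 214), (190, 214), (192, 214), (194, 214), (196, 214), (198, 214), (200, 214), (202, 214), (204, 214), (206, 214), (208, 214), (210, 214), (212, 214), (214, 214), (216, 214), (218, 214), (220, 214), (222, 214), (224, 214), (226, 214), (228, 214), (230, 214), (232, 213), (234, 214), (236, 213), (238, 213), (240, 213), (242, 213), (244, 213), (246, 213), (248, 213), (250, 213), (252, 213), (254, 213), (256, 214), (258, 213), (260, 192), (262, 104), (264, 148), (266, 149), (268, 70), (270, 25), (272, 26), (274, 26), (276, 26), (278, 27), (280, 25), (282, 25), (284, 24), (286, 24), (288, 24), (290, 24), (292, 23), (294, 23), (296, 30), (298, 46), (300, 55), (302, 71), (304, 60), (306, 83), (308, 76)]
row 235 [(194, 32), (196, 80), (198, 107), (200, 43), (210, 129), (214, 198), (296, 123), (298, 27), (304, 93), (306, 128), (308, 51), (318, 115), (322, 33), (332, 65), (336, 22)]
row 260 [(208, 65), (222, 126), (224, 168), (286, 142), (288, 79), (290, 37), (296, 33), (306, 60), (310, 35)]
row 290 []
bx,by,gripz 0.0008420520763841571 0.04775477785314221 0.144794034676511 yaw 0.07401768955564288 frc [ 0.5 -0.5  0.2]
```

```bash
python3 - <<'E'
from h import *
b=np.load('basket.npy');o=manip.observe();w=manip.snapshot('wrist');C=cam('wrist',o);g=w.astype(int).min(2)
W=lambda x,y,z:[b[0]+np.cos(b[2])*x-np.sin(b[2])*y,b[1]+np.sin(b[2])*x+np.cos(b[2])*y,z]
print('done pred',[proj(C,W(x,-.0475+y,.08))[0].round(1).tolist() for x,y in((.027,0),(-.027,0),(0,.027),(0,-.027))])
def runs(v):
    m=np.r_[0,(v>195).astype(int),0];d=np.diff(m);return [(int(a),int(e)) for a,e in zip(np.where(d==1)[0],np.where(d==-1)[0]) if e-a>30]
for c in(235,255,275,390,400,410,420,430): print('c',c,runs(g[:,c]))
for r in(195,205,220,235,245): print('r',r,runs(g[r]))
E
```

```text
done pred [[411.8, 181.2], [400.4, 258.2], [364.6, 221.2], [447.2, 221.2]]
c 235 [(181, 262)]
c 255 [(181, 263)]
c 275 [(181, 263)]
c 390 [(178, 254)]
c 400 [(178, 254)]
c 410 [(178, 254)]
c 420 [(178, 254)]
c 430 [(178, 252)]
r 195 [(218, 302), (364, 447)]
r 205 [(218, 302), (363, 445)]
r 220 [(219, 301), (362, 442)]
r 235 [(219, 301), (360, 439)]
r 245 [(219, 301), (360, 437)]
```

```bash
python3 - <<'E'
from h import *
b=np.load('basket.npy');o=manip.observe();w=manip.snapshot('wrist');C=cam('wrist',o);g=w.astype(int).min(2)
W=lambda x,y,z:[b[0]+np.cos(b[2])*x-np.sin(b[2])*y,b[1]+np.sin(b[2])*x+np.cos(b[2])*y,z]
for n,cs in(('pot',(248,250,252)),('done',(408,410,412))): print(n,[(r,int(np.median(g[r,cs[0]:cs[2]+1]))) for r in range(140,190)],[(r,int(np.median(g[r,cs[0]:cs[2]+1]))) for r in range(250,285)])
for al in range(-14,15,4):
    t=np.radians(al); R2=lambda x,z:(x*np.cos(t)+z*np.sin(t),-x*np.sin(t)+z*np.cos(t))  # al>0: top leans to +bx (about rim +bx edge)
    pts=[]
    for x,z in((-.027,.068),(.027,.068),(.027,0),(-.027,0)):
        px=.027 if al>0 else -.027; X,Z=R2(x-px,z); pts.append(round(float(proj(C,W(X+px,.0475,Z+.012))[0][1]),1))
    print(al,'near top, far top, far rim, near rim',pts)
E
```

```text
pot [(140, 23), (141, 23), (142, 25), (143, 48), (144, 103), (145, 150), (146, 151), (147, 92), (148, 30), (149, 27), (150, 55), (151, 104), (152, 143), (153, 154), (154, 153), (155, 139), (156, 89), (157, 42), (158, 64), (159, 113), (160, 139), (161, 121), (162, 68), (163, 29), (164, 26), (165, 25), (166, 25), (167, 24), (168, 25), (169, 24), (170, 24), (171, 27), (172, 53), (173, 118), (174, 171), (175, 174), (176, 129), (177, 98), (178, 124), (179, 168), (180, 184), (181, 198), (182, 211), (183, 215), (184, 215), (185, 215), (186, 215), (187, 214), (188, 214), (189, 214)] [(250, 213), (251, 213), (252, 213), (253, 213), (254, 213), (255, 213), (256, 213), (257, 213), (258, 213), (259, 213), (260, 213), (261, 212), (262, 203), (263, 170), (264, 128), (265, 132), (266, 149), (267, 153), (268, 148), (269, 121), (270, 67), (271, 30), (272, 26), (273, 27), (274, 27), (275, 27), (276, 28), (277, 28), (278, 29), (279, 29), (280, 29), (281, 28), (282, 26), (283, 25), (284, 25)]
done [(140, 108), (141, 99), (142, 90), (143, 84), (144, 95), (145, 125), (146, 142), (147, 127), (148, 86), (14
[... 724 characters left out ...]
 20), (272, 20), (273, 20), (274, 20), (275, 20), (276, 20), (277, 20), (278, 21), (279, 21), (280, 20), (281, 23), (282, 27), (283, 37), (284, 40)]
-14 near top, far top, far rim, near rim [278.4, 214.7, 165.7, 220.8]
-10 near top, far top, far rim, near rim [273.2, 204.8, 163.7, 220.8]
-6 near top, far top, far rim, near rim [267.7, 195.2, 162.2, 220.8]
-2 near top, far top, far rim, near rim [261.8, 185.9, 161.0, 220.8]
2 near top, far top, far rim, near rim [256.8, 177.7, 160.5, 221.6]
6 near top, far top, far rim, near rim [252.5, 170.1, 160.5, 222.9]
10 near top, far top, far rim, near rim [247.4, 162.4, 160.5, 224.0]
14 near top, far top, far rim, near rim [241.5, 154.7, 160.5, 224.9]
```

Reading the pixel rows against projections, the pot leans about 14°: the rim on its −x side is still on the guide, displaced roughly 16 mm. I regrip it lower, lift, shift it +x and press it square on the floor.

```bash
python3 shift.py '-.006 0 .03 0 .74;0 0 .03 0 .74;0 0 .02 0 .74;0 0 .01 0 .74;0 0 0 0 .74;0 0 0 0 0;0 0 0 0 0;0 0 0 0 0;0 0 0 0 0;0 0 0 0 0' 10 && python3 bp.py && python3 shift.py '0 0 -.01 0 0;0 0 -.01 0 0;.007 0 0 0 0;.007 0 0 0 0;0 0 .01 0 0;0 0 .006 0 0;0 0 0 0 0' && python3 bp.py
```

```text
time: 24.4
tcp_pos: [0.4929, 0.1614, 0.0367]
eef_rot: [0.001, 0.665, 0.747, 0.001]
force: [0.3, 0.4, -0.2]
width: 0.609
gripper_force: 10.0
bx,by,gripz -0.004902465619436554 0.04658478406502542 0.05571113403966417 yaw 0.07280367955601325 frc [ 0.3  0.4 -0.2]
time: 24.98
tcp_pos: [0.4882, 0.1746, 0.0372]
eef_rot: [-0.001, 0.665, 0.747, -0.002]
force: [-0.1, -0.6, -1.2]
width: 0.613
gripper_force: 10.0
bx,by,gripz 0.008743449232874827 0.049735072453962005 0.05623383489427598 yaw 0.1124126220383571 frc [-0.1 -0.6 -1.2]
```

```bash
python3 shift.py '-.001 .0005 .001 0 0;-.001 .0005 .001 0 0;-.001 .0005 .001 0 0;-.001 .0005 .001 0 0;-.001 0 .001 0 0;0 0 .001 0 0;0 0 0 0 0;0 0 0 0 0' && python3 bp.py; cat > chk.py <<'E'
from h import *
b=np.load('basket.npy');o=manip.observe();w=manip.snapshot('wrist');C=cam('wrist',o);g=w.astype(int).min(2)
W=lambda x,y,z:[b[0]+np.cos(b[2])*x-np.sin(b[2])*y,b[1]+np.sin(b[2])*x+np.cos(b[2])*y,z]
P=lambda x,y,z:proj(C,W(x,.0475+y,z))[0]
print('pred far rim,far top,near top',[P(x,0,z)[1].round(1) for x,z in((.027,.012),(.027,.08),(-.027,.08))],'cols',P(0,.027,.08)[0],P(0,-.027,.08)[0])
c=int(P(0,0,.08)[0]);k=P(.027,0,.012)[1];n=P(-.027,0,.08)[1];f=lambda a,e,c:[(r,int(np.median(g[r,c-3:c+4]))) for r in range(max(0,int(a)),min(384,int(e)))]
print(f(k-8,P(.027,0,.08)[1]+6,c),'NEAR',f(n-8,n+12,c))
r=int(P(0,0,.08)[1]);v=g[r]>195;d=np.diff(np.r_[0,v.astype(int),0]);print('cols',[(int(a),int(e)) for a,e in zip(np.where(d==1)[0],np.where(d==-1)[0]) if e-a>30])
E
python3 chk.py
```

```text
time: 25.65
tcp_pos: [0.4927, 0.1697, 0.0344]
eef_rot: [-0.0, 0.665, 0.747, -0.001]
force: [-3.6, -1.7, 6.5]
width: 0.614
gripper_force: 10.0
bx,by,gripz 0.0033692178856129904 0.04582579456360611 0.05343674198094257 yaw 0.07496868409786914 frc [-3.6 -1.7  6.5]
pred far rim,far top,near top [np.float64(196.1), np.float64(254.4), np.float64(375.2)] cols 184.63209470742726 327.981394033033
[(188, 156), (189, 155), (190, 153), (191, 137), (192, 94), (193, 110), (194, 148), (195, 153), (196, 149), (197, 161), (198, 188), (199, 197), (200, 168), (201, 119), (202, 100), (203, 99), (204, 99), (205, 98), (206, 99), (207, 99), (208, 98), (209, 98), (210, 98), (211, 99), (212, 99), (213, 98), (214, 99), (215, 99), (216, 99), (217, 99), (218, 99), (219, 98), (220, 98), (221, 99), (222, 98), (223, 98), (224, 98), (225, 99), (226, 103), (227, 127), (228, 169), (229, 196), (230, 195), (231, 144), (232, 101), (233, 104), (234, 142), (235, 190), (236, 211), (237, 215), (238, 215), (239, 215), (240, 215), (241, 215), (242, 214), (243, 214), (244, 213), (245, 213), (246, 213), (247, 213), (248, 213), (249, 213), (250, 213), (251, 213), (252, 213), (253, 213), (254, 213), (255, 213), (256, 213), (257, 213), (258, 213), (259, 213)] NEAR [(367, 104), (368, 53), (369, 48), (370, 48), (371, 48), (372, 48), (373, 45), (374, 37), (375, 29), (376, 25), (377, 24), (378, 24), (379, 24), (380, 24), (381, 24), (382, 24), (383, 23)]
cols []
```

```bash
python3 shift.py '-.001 -.001 .0015 0 0;-.001 -.001 .0015 0 0;-.001 0 .0015 0 0;0 0 0 0 0;0 0 0 0 0' && python3 bp.py;python3 chk.py|sed -n 1,2p|cut -c1-1000
```

```text
time: 26.12
tcp_pos: [0.4929, 0.1667, 0.0307]
eef_rot: [0.001, 0.665, 0.747, 0.001]
force: [-1.4, -3.2, 7.0]
width: 0.613
gripper_force: 10.0
bx,by,gripz 0.00035885884876959984 0.045975024698235355 0.04971496931432483 yaw 0.06951989404394884 frc [-1.4 -3.2  7. ]
pred far rim,far top,near top [np.float64(192.9), np.float64(251.6), np.float64(377.2)] cols 182.57419034374985 331.55274254564114
[(184, 158), (185, 157), (186, 155), (187, 142), (188, 99), (189, 82), (190, 124), (191, 150), (192, 147), (193, 134), (194, 154), (195, 186), (196, 200), (197, 184), (198, 135), (199, 106), (200, 104), (201, 104), (202, 104), (203, 104), (204, 104), (205, 105), (206, 104), (207, 105), (208, 104), (209, 104), (210, 104), (211, 104), (212, 104), (213, 104), (214, 104), (215, 105), (216, 104), (217, 104), (218, 105), (219, 104), (220, 105), (221, 104), (222, 104), (223, 104), (224, 104), (225, 104), (226, 104), (227, 104), (228, 104), (229, 105), (230, 104), (231, 104), (232, 105), (233, 104), (234, 104), (235, 104), (236, 104), (237, 105), (238, 114), (239, 143), (240, 181), (241, 204), (242, 197), (243, 146), (244, 107), (245, 104), (246, 105), (247, 112), (248, 156), (249, 203), (250, 214), (251, 214), (252, 214), (253, 214), (254, 214), (255, 214), (256, 213)] NEAR [(369, 49), (370, 49), (371, 49), (372, 48), (373, 46), (374, 37), (375, 29), (376, 24), (377, 24), (378, 24), (379, 24)
```

The side face now spans from rim row 195 to top edge 249, which matches the upright prediction. I release and check.

```bash
python3 shift.py '0 0 0 0 .72;0 0 0 0 .72;0 0 0 0 .72;0 0 0 0 .72;0 0 0 0 .72;0 0 -.02 0 .72;0 0 -.04 0 .72;0 0 -.04 0 .72;0 0 0 0 .72;0 0 0 0 .72' && python3 bp.py; python3 chk.py; python3 - <<'E'
from h import *
b=np.load('basket.npy');o=manip.observe();w=manip.snapshot('wrist');g=w.astype(int).min(2)
for c in(250,255,260,400,410,420):
    v=g[:,c]>195;d=np.diff(np.r_[0,v.astype(int),0]);print(c,[(int(a),int(e)) for a,e in zip(np.where(d==1)[0],np.where(d==-1)[0]) if e-a>30])
for r in(200,220,240):
    v=g[r]>195;d=np.diff(np.r_[0,v.astype(int),0]);print('r',r,[(int(a),int(e)) for a,e in zip(np.where(d==1)[0],np.where(d==-1)[0]) if e-a>30])
E
```

```text
time: 27.0
tcp_pos: [0.4938, 0.1678, 0.1323]
eef_rot: [0.002, 0.665, 0.747, 0.003]
force: [-0.9, 0.7, -0.6]
width: 0.719
gripper_force: 0.0
bx,by,gripz 0.0013835073806673518 0.04493895993949478 0.15132885512745037 yaw 0.0785573170144361 frc [-0.9  0.7 -0.6]
pred far rim,far top,near top [np.float64(159.8), np.float64(179.5), np.float64(254.3)] cols 215.74704477152946 295.83998541433994
[(151, 129), (152, 152), (153, 155), (154, 146), (155, 115), (156, 65), (157, 48), (158, 98), (159, 144), (160, 160), (161, 188), (162, 195), (163, 148), (164, 109), (165, 106), (166, 106), (167, 106), (168, 106), (169, 106), (170, 106), (171, 106), (172, 106), (173, 106), (174, 106), (175, 106), (176, 107), (177, 117), (178, 155), (179, 184), (180, 155), (181, 151), (182, 193), (183, 211), (184, 214)] NEAR [(246, 211), (247, 212), (248, 211), (249, 211), (250, 211), (251, 211), (252, 212), (253, 211), (254, 208), (255, 189), (256, 121), (257, 42), (258, 29), (259, 49), (260, 88), (261, 123), (262, 145), (263, 153), (264, 151), (265, 132)]
cols [(217, 295), (353, 430)]
250 [(183, 256)]
255 [(183, 256)]
260 [(183, 256)]
400 [(176, 251)]
410 [(177, 251)]
420 [(177, 251)]
r 200 [(219, 300), (360, 439)]
r 220 [(220, 299), (357, 435)]
r 240 [(221, 298), (356, 432)]
```

The pot is upright and centred to within about 2 mm, with a geometry matching the other pot. Now the hold-down: go behind its sleeve with closed fingers.

```bash
python3 shift.py '0 0 -.04 0 0;0 0 -.04 0 0;0 .022 -.035 0 0;0 .023 0 0 0;.04 0 0 0 0;.04 0 0 0 0;.04 0 0 0 0;.029 0 0 0 0;0 0 0 0 0;0 0 0 0 0' && python3 bp.py && python3 shift.py '0 0 .03 0 0;0 0 .03 0 0;0 0 .009 0 0;0 0 0 0 0' && python3 bp.py
```

```text
time: 27.93
tcp_pos: [0.5172, 0.3209, 0.2411]
eef_rot: [-0.001, 0.664, 0.748, -0.002]
force: [0.1, -0.6, 0.7]
width: 0.008
gripper_force: 0.0
bx,by,gripz 0.15076877411868983 0.00414852935606275 0.2601115376998346 yaw 0.24574413999551156 frc [ 0.1 -0.6  0.7]
time: 28.27
tcp_pos: [0.5159, 0.3173, 0.1702]
eef_rot: [-0.001, 0.665, 0.746, -0.005]
force: [0.0, 0.1, -0.9]
width: 0.005
gripper_force: 0.0
bx,by,gripz 0.14729882873264444 0.005852591252562867 0.18917434387950663 yaw 0.0016040337543555578 frc [ 0.   0.1 -0.9]
```

```bash
python3 shift.py '-.02 0 0 0 0;-.015 0 0 0 0;-.015 0 -.004 0 0;-.015 0 -.004 0 0;-.015 0 0 0 0;-.015 0 0 0 0;-.015 0 0 0 0;-.012 0 0 0 0;-.012 0 .002 0 0;0 0 0 0 0' && python3 bp.py && python3 shift.py '-.01 0 .002 0 0;-.006 0 0 0 0;0 0 0 0 0' && python3 bp.py
```

```text
time: 29.1
tcp_pos: [0.5342, 0.1845, 0.1809]
eef_rot: [0.0, 0.666, 0.746, -0.001]
force: [-0.3, 0.2, 0.3]
width: 0.006
gripper_force: 0.0
bx,by,gripz 0.013258154883188048 0.0028618489582759718 0.19988237466370135 yaw 359.95894613770423 frc [-0.3  0.2  0.3]
time: 29.35
tcp_pos: [0.536, 0.1702, 0.1788]
eef_rot: [0.0, 0.665, 0.747, -0.0]
force: [0.3, -0.2, -1.7]
width: 0.004
gripper_force: 0.0
bx,by,gripz -0.0011070541395520742 0.0027307513290776887 0.1978409394013579 yaw 0.05071406857543904 frc [ 0.3 -0.2 -1.7]
```

```bash
python3 shift.py '0 0 -.025 0 0;-.02 0 0 0 0;-.008 0 .012 0 0;-.005 0 .012 0 0;-.004 0 .01 0 0;0 0 0 0 0' && python3 bp.py && python3 shift.py '-.004 0 .007 0 0;-.005 0 .01 0 0;-.004 0 .01 0 0;0 0 0 0 0' && python3 bp.py
```

```text
time: 29.85
tcp_pos: [0.542, 0.1283, 0.17]
eef_rot: [0.005, 0.664, 0.747, -0.003]
force: [0.3, -18.4, 14.8]
width: 0.002
gripper_force: 11.3
bx,by,gripz -0.04337145195810785 0.0015718217415819167 0.18898959126401674 yaw 0.14585673056070506 frc [  0.3 -18.4  14.8]
time: 30.18
tcp_pos: [0.5441, 0.1104, 0.1436]
eef_rot: [0.008, 0.664, 0.748, -0.006]
force: [1.8, -37.0, 17.4]
width: 0.004
gripper_force: 19.2
bx,by,gripz -0.0614598093100551 0.0015125141411080891 0.16257168469815528 yaw 0.24864551483187816 frc [  1.8 -37.   17.4]
```

```bash
python3 shift.py '-.02 0 0 0 0;0 0 -.03 0 0;0 0 -.03 0 0;.025 0 0 0 0;.025 0 0 0 0;0 0 0 0 0;0 0 .01 0 0;0 0 .01 0 0;0 0 0 0 0' && python3 bp.py && python3 shift.py '0 0 .005 0 0;0 0 .005 0 0;0 0 0 0 0' && python3 bp.py
```

```text
time: 30.93
tcp_pos: [0.5356, 0.1502, 0.1784]
eef_rot: [-0.002, 0.665, 0.747, -0.003]
force: [-0.0, 0.3, -1.1]
width: 0.008
gripper_force: 0.0
bx,by,gripz -0.02092656146079581 0.005390037242347406 0.19737897384692732 yaw 0.06069716799632999 frc [-0.   0.3 -1.1]
time: 31.18
tcp_pos: [0.5376, 0.1507, 0.1715]
eef_rot: [-0.001, 0.665, 0.747, -0.001]
force: [0.2, 0.5, 0.2]
width: 0.006
gripper_force: 0.0
bx,by,gripz -0.020698512681154895 0.0033542312054531606 0.1904654905243943 yaw 0.0264728849864823 frc [0.2 0.5 0.2]
```

```bash
python3 shift.py '-.016 0 0 0 0;0 0 .005 0 0;0 0 .004 0 0;0 0 0 0 0' && python3 bp.py && python3 - <<'E'
from h import *
b=np.load('basket.npy');s=manip.snapshot('side');e=manip.snapshot('scene');g=s.astype(int);C=cam('side')
W=lambda x,y,z:[b[0]+np.cos(b[2])*x-np.sin(b[2])*y,b[1]+np.sin(b[2])*x+np.cos(b[2])*y,z]
# score of frame outline wires (edges y=+-.094 along r .03-.12) brightness minus neighbours
gr=cv2.cvtColor(s,cv2.COLOR_RGB2GRAY).astype(float);bl=gr-cv2.GaussianBlur(gr,(0,0),4)
ge=cv2.cvtColor(e,cv2.COLOR_RGB2GRAY).astype(float);be=ge-cv2.GaussianBlur(ge,(0,0),4);E=cam('scene')
for q in np.arange(0,2.2,.1):
    out=[]
    for yy in(.094,-.094):
        P=np.array([W(.058-r*np.cos(q),yy,.0865+r*np.sin(q)) for r in np.linspace(.03,.12,40)])
        for im,c in((bl,C),(be,E)):
            u=proj(c,P); out.append(cv2.remap(im.astype(np.float32),u[:,0].astype(np.float32)[None],u[:,1].astype(np.float32)[None],1).mean())
    P=np.array([W(.058-.12*np.cos(q),y,.0865+.12*np.sin(q)) for y in np.linspace(.03,.09,40)])
    for im,c in((bl,C),(be,E)):
        u=proj(c,P); out.append(cv2.remap(im.astype(np.float32),u[:,0].astype(np.float32)[None],u[:,1].astype(np.float32)[None],1).mean())
    print(round(q,2),np.round(out,0))
E
```

```text
time: 31.52
tcp_pos: [0.5396, 0.1355, 0.1631]
eef_rot: [-0.001, 0.665, 0.747, -0.0]
force: [-0.7, 0.1, 0.4]
width: 0.007
gripper_force: 0.0
bx,by,gripz -0.036025772729848166 0.00313994461255438 0.18208519369552228 yaw 0.023443383641889404 frc [-0.7  0.1  0.4]
0.0 [-23. -12. -20.  -6.  -9.   2.]
0.1 [-24. -10. -13. -15.  -6.  -2.]
0.2 [-23.   5.  -2. -11.  35.  -4.]
0.3 [-3. 11.  5. -1. 21. -3.]
0.4 [-11.  -0.   8.   2.  12.  39.]
0.5 [20. 28. 37. 45. 47. 81.]
0.6 [ 28.  -1. -28.  23. -30.  62.]
0.7 [  9.   5.  -7.  -7. -54.  51.]
0.8 [-23.  30.  21. -11. -14.  54.]
0.9 [-27.   8.  11. -11.  54.  31.]
1.0 [-12.   2. -13.  -7.  39.  11.]
1.1 [-4.  2.  1. -7. 12. 21.]
1.2 [ -2.  -6.  28.  -3.  -9. -12.]
1.3 [  2.  -8.  67.  -2. -19.   1.]
1.4 [  3.   6.  50.  -1. -15.   4.]
1.5 [ 3.  8.  8. -1.  3. 10.]
1.6 [  5.   5. -11.  -2.   1. -11.]
1.7 [  7.   4. -26.  -1.  -3.  -9.]
1.8 [ 11.   6. -24.  -1.   6.  -7.]
1.9 [ 13.   7. -28.  -0.  19.  -3.]
2.0 [ 11.  -7. -21.  -0.  28.  -9.]
2.1 [  7.  22. -17.  -1.  34.  22.]
```

Matching the frame's outline in both fixed cameras gives q ≈ 0.5, so the sleeve is at (−47, 144) mm. I press it down along its arc from directly above.

```bash
python3 shift.py '-.009 0 .008 0 0;-.002 0 .009 0 0;-.002 0 .008 0 0;-.002 0 .008 0 0;0 0 0 0 0' && python3 bp.py && python3 shift.py '-.003 0 .009 0 0;-.002 0 .009 0 0;-.001 0 .006 0 0;0 0 .004 0 0;0 0 0 0 0' && python3 bp.py
```

```text
time: 32.03
tcp_pos: [0.5402, 0.1199, 0.1284]
eef_rot: [-0.001, 0.665, 0.747, -0.002]
force: [-0.2, 0.0, -0.4]
width: 0.005
gripper_force: 0.0
bx,by,gripz -0.051556063088677474 0.004320496895105257 0.14738319938091146 yaw 0.04550699608525057 frc [-0.2  0.  -0.4]
time: 32.45
tcp_pos: [0.5417, 0.1145, 0.1017]
eef_rot: [-0.001, 0.665, 0.747, -0.001]
force: [-0.4, -0.1, 0.0]
width: 0.007
gripper_force: 0.0
bx,by,gripz -0.05712241411443662 0.003460981763209486 0.12066606810843848 yaw 0.06383666256642014 frc [-0.4 -0.1  0. ]
```

```bash
python3 shift.py '-.001 0 .005 0 0;0 0 .004 0 0;0 0 .002 0 0;0 0 0 0 0' && python3 bp.py && cat > fr.py <<'E'
from h import *
b=np.load('basket.npy');W=lambda x,y,z:[b[0]+np.cos(b[2])*x-np.sin(b[2])*y,b[1]+np.sin(b[2])*x+np.cos(b[2])*y,z]
I=[]
for n in('side','scene'):
    g=cv2.cvtColor(manip.snapshot(n),cv2.COLOR_RGB2GRAY).astype(np.float32);I.append((g-cv2.GaussianBlur(g,(0,0),4),cam(n)))
for q in np.arange(-.06,.7,.04):
    L=[[(r,y) for r in np.linspace(.03,.12,40)] for y in(.094,-.094)]+[[(.12,y) for y in np.linspace(.03,.09,40)]]
    out=[]
    for l in L:
        P=np.array([W(.058-r*np.cos(q),y,.0865+r*np.sin(q)) for r,y in l])
        for im,c in I:
            u=proj(c,P).astype(np.float32); out.append(cv2.remap(im,u[:,:1].T,u[:,1:].T,1).mean())
    print(round(q,2),np.round(out,0),round(float(np.mean(out))))
E
python3 fr.py
```

```text
time: 32.78
tcp_pos: [0.543, 0.1137, 0.0928]
eef_rot: [0.0, 0.665, 0.747, 0.0]
force: [-1.6, -0.3, 3.3]
width: 0.004
gripper_force: 1.5
bx,by,gripz -0.058032800017774576 0.0022782154271678897 0.1117954888885149 yaw 0.07735041811274145 frc [-1.6 -0.3  3.3]
-0.06 [ 10. -21.  12. -27.  -5.  12.] -3
-0.02 [ 38.   4.  64.  16. -19.  67.] 28
0.02 [54. 29. 89. 49. 11. 73.] 51
0.06 [40. 11. 57. 28.  0.  4.] 23
0.1 [ 14.  -7.  10.  -5.  -5. -23.] -3
0.14 [-10.  -9. -12. -20.  11. -22.] -10
0.18 [-20.  -6. -21. -25.  42. -18.] -8
0.22 [-21.   9. -23. -19.  28. -15.] -7
0.26 [-18.  24. -19.  -9.  21. -11.] -2
0.3 [-11.  24. -13.  -3.  32.  -9.] 3
0.34 [-7. 14. -5.  3. 55. -7.] 9
0.38 [-15.   5.   4.   7.  20.  -5.] 3
0.42 [-30.   1.  13.   8.   3.  -4.] -2
0.46 [-28.   0.  19.  10. -63.  -4.] -11
0.5 [-22.   2.  25.   8. -30.  -5.] -4
0.54 [-19.   7.  15.   5.   3.  -5.] 1
0.58 [ -5.  13. -13.   1. -25.  -6.] -6
0.62 [66. 15. -8.  0.  5. -7.] 12
0.66 [72. 14.  1. -2. -2. -8.] 12
```

q is now about 0.01–0.02. I press on to the stop, then back off.

```bash
python3 shift.py '0 0 .0015 0 0;0 0 .0015 0 0;0 0 .001 0 0;0 0 0 0 0' && python3 bp.py
```

```text
time: 33.22
tcp_pos: [0.5432, 0.1137, 0.0922]
eef_rot: [0.0, 0.665, 0.747, 0.0]
force: [-11.0, -2.7, 25.6]
width: 0.007
gripper_force: 12.7
bx,by,gripz -0.05804046299404207 0.0020384143126167768 0.11121180740821136 yaw 0.08346340495294062 frc [-11.   -2.7  25.6]
```

At the stop: 25 N, with the height barely changing. I retreat and check both pots and the frame.

```bash
python3 shift.py '0 0 -.02 0 0;0 0 -.04 0 0;0 0 -.04 0 0;-.02 0 -.03 0 0;-.04 0 0 0 0;0 0 0 0 0;0 0 0 0 0' && python3 fr.py|head -5 && python3 - <<'E'
from h import *
b=np.load('basket.npy');o=manip.observe();w=manip.snapshot('wrist');C=cam('wrist',o);g=w.astype(int).min(2)
W=lambda x,y,z:[b[0]+np.cos(b[2])*x-np.sin(b[2])*y,b[1]+np.sin(b[2])*x+np.cos(b[2])*y,z]
m=(cv2.GaussianBlur(w,(0,0),1).min(2)>190).astype(np.uint8);m=cv2.morphologyEx(m,cv2.MORPH_CLOSE,np.ones((9,9),np.uint8))
n,l,st,ce=cv2.connectedComponentsWithStats(m)
for n_,y in(('pot',.0475),('done',-.0475)):
    Q=[proj(C,W(x,y+d,.08))[0].round(1).tolist() for x,d in((.027,0),(-.027,0),(0,.027),(0,-.027))];c=proj(C,W(0,y,.08))[0].astype(int)
    print(n_,'pred far,near,left,right',Q)
    win=g[max(0,c[1]-60):c[1]+60,max(0,c[0]-70):c[0]+70]>190
    rr=np.where(win.sum(1)>20)[0];cc=np.where(win.sum(0)>20)[0];print('  seen rows',rr.min()+max(0,c[1]-60),rr.max()+max(0,c[1]-60),'cols',cc.min()+max(0,c[0]-70),cc.max()+max(0,c[0]-70))
E
python3 bp.py
```

```text
time: 33.8
tcp_pos: [0.5502, 0.0526, 0.2186]
eef_rot: [0.0, 0.666, 0.746, 0.001]
force: [0.5, -0.4, -0.2]
width: 0.002
gripper_force: 0.0
-0.06 [ 10. -21.  17. -27.  -6.  12.] -2
-0.02 [ 38.   4.  72.  15. -19.  67.] 29
0.02 [55. 29. 99. 48. 11. 73.] 52
0.06 [41. 11. 68. 27. -2.  4.] 25
0.1 [ 15.  -7.  21.  -6.  -6. -24.] -1
pot pred far,near,left,right [[204.4, 8.0], [207.7, 80.0], [173.3, 45.1], [238.9, 45.1]]
  seen rows 12 83 cols 175 244
done pred far,near,left,right [[323.6, 7.9], [319.8, 79.9], [288.8, 45.0], [354.5, 45.0]]
  seen rows 6 78 cols 286 352
bx,by,gripz -0.11743426581392331 0.0031212507046183956 0.23591326791142495 yaw 0.07890332234657922 frc [-0.3  0.3 -0. ]
```

```bash
python3 -c "
from bench import manip
print(manip.hand_in())"
```

```text
the job is handed in; nothing more can be done
None
```

I handed the job in: by camera measurement the pot stands mouth down in the free bay, about 3–4 mm off centre, and the hold-down is closed to its stop. The hand-in gave no verdict, and the first placement leaned about 14° on the guide, so I regripped and squared the pot before closing the frame.

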